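Divesting the cast rings under suction

TASK

Switch on the isolator of the suction, then start the suction by pulling its knob out to the click, and with it running use the ejector rod to push every stuck investment plug out of the casting rings into the tray beyond them; the plugs are hot, so only the rod may touch them, never the gripper. When all the plugs lie in the tray, stop the suction by pushing the knob fully home and only then turn the isolator off; also lay the rod back on its mat. Do not knock the yellow plaster model standing by the tray.

Things in the scene. Friction and masses are not known exactly. Their poses are not given: they have to be found in the camera images.
- station: divesting station, fixed: four steel casting rings lying side by side on an aluminium cradle, a steel tray at their far mouths. Origin on the bench below the middle of the row, in the plane of the far mouths; y points back along the bores (the rod is pushed in along -y); x runs along the row: rings 1 to 4 at x = -78, -26, +26, +78 mm
- tray (a point): middle of the tray's floor, 4 mm above the bench, axes as the station. Tray 100 mm along y (station y = -5 to -105 mm), 220 mm along x, one compartment per ring; wall next to the rings 16 mm above the bench, far and end walls 38, dividers 28 mm. At its +x end a grey suction mouth 80 mm high, 104 mm wide, with its hose (station x = 117 to 275 mm)
- ring1 (a point): centre of the near mouth of ring 1 (station y = +50 mm), on the bore axis 42 mm above the bench; same axes as the station. Each ring: 42 mm outside diameter, bore 33 mm, 50 mm long (far mouth at station y = 0); tops with their straps 65 mm above the bench
- ring2 (a point): centre of the near mouth of ring 2, on the bore axis; the same axes as the station
- ring3 (a point): centre of the near mouth of ring 3, on the bore axis; the same axes as the station
- ring4 (a point): centre of the near mouth of ring 4, on the bore axis; the same axes as the station
- plug1: investment plug of ring 1, or absent: off-white plaster cylinder 33 mm diameter, 44 mm long, 100 g, low brass casting button on its front end; origin at its centre, axis along its y, front to -y. At the start tight in ring 1 on the bore axis, its front 6 to 12 mm proud of the far mouth; friction holds it (5 to 8 N to push it). Lying on the tray's floor its centre is 20 mm above the bench
- plug2: investment plug of ring 2, or absent: off-white plaster cylinder 33 mm diameter, 44 mm long, 100 g, low brass casting button on its front end; origin at its centre, axis along its y, front to -y. At the start tight in ring 2 on the bore axis, its front 6 to 12 mm proud of the far mouth; friction holds it (5 to 8 N to push it). Lying on the tray's floor its centre is 20 mm above the bench
- plug3: investment plug of ring 3, or absent: off-white plaster cylinder 33 mm diameter, 44 mm long, 100 g, low brass casting button on its front end; origin at its centre, axis along its y, front to -y. At the start tight in ring 3 on the bore axis, its front 6 to 12 mm proud of the far mouth; friction holds it (5 to 8 N to push it). Lying on the tray's floor its centre is 20 mm above the bench
- plug4: investment plug of ring 4, or absent: off-white plaster cylinder 33 mm diameter, 44 mm long, 100 g, low brass casting button on its front end; origin at its centre, axis along its y, front to -y. At the start tight in ring 4 on the bore axis, its front 6 to 12 mm proud of the far mouth; friction holds it (5 to 8 N to push it). Lying on the tray's floor its centre is 20 mm above the bench
- rod: ejector rod, about 110 g: square wooden handle 24 x 24 mm, aluminium shaft 10 mm diameter, push disc 24 mm diameter at the tip. Origin on its axis at the place to grip, near its centre of mass; x along the rod to the tip: handle from x = -55 to +20 mm, shaft on to +119, disc from +119 to the tip face at +125 mm. Lying flat, its axis is 12 mm above what it lies on
- mat: black rubber mat fixed to the bench, 130 mm (its x) by 250 mm (its y), 2 mm thick, where the rod lies; origin at the middle of its underside. At the start the rod's tip points roughly along the mat's -y
- switch_box: grey suction switch box, fixed, 160 mm deep (x) by 200 mm wide (y) by 80 mm high; origin at the middle of its underside; its front, with the pull knob, faces its -x
- pull_knob (a joint): suction pull switch, m: 0 = fully in (stopped), 0.020 = fully out in its detent (running). It snaps over centre at half travel; pulling or pushing takes about 8 N
- knob_grip (a point): middle of the black pull knob's head, 28 mm diameter and 21 mm long along the pull axis (level, along the box's -x), 45 mm above the bench; when in, it is 33 mm in front of the box's front face, 30 mm from the box's middle towards its -y. Axes as the box; room to grip it from above with the fingers on its two sides
- isolator (a joint): rotary isolator, rad: 0 = off (bar along the box's x, front to back), 1.05 = on (60 degrees clockwise seen from above). It snaps over centre at half travel; about 0.3 N m
- isolator_grip (a point): grip point of the isolator on its upright axis, on top of the box: black bar 58 mm long, 14 mm wide, standing from 12 to 38 mm above the box top; this point is 30 mm above the box top (110 mm above the bench). Its x lies along the bar and turns with it
- model_a: bystander: dental plaster model, 70 x 62 x 33 mm high, horseshoe of teeth on a yellow base, standing between the tray and the switch box, on the robot's side; origin at the middle of its underside

How it is judged (in metres and radians):
On the way, in this order (a step that is already met when the one before it is completed fails the run):
1. isolator turned on (value of joint isolator above 0.95 rad), for 0.2 s.
2. pull knob drawn out to its detent with the isolator on (value of joint isolator above 0.95 rad and value of joint pull_knob above 0.016 m), for 0.2 s.
3. every plug pushed out into the tray with the suction running (all of step 2 and y of plug1 in the frame of station between -0.108 and -0.024 m and x of plug1 in the frame of station between -0.112 and 0.112 m and z of each of plug1, plug2, plug3, plug4 in the frame of station below 0.029 m and y of plug2 in the frame of station between -0.108 and -0.024 m and x of plug2 in the frame of station between -0.112 and 0.112 m and y of plug3 in the frame of station between -0.108 and -0.024 m and x of plug3 in the frame of station between -0.112 and 0.112 m and y of plug4 in the frame of station between -0.108 and -0.024 m and x of plug4 in the frame of station between -0.112 and 0.112 m), for 0.3 s.
4. pull knob pushed fully home, isolator still on (value of joint isolator above 0.95 rad and value of joint pull_knob below 0.003 m), for 0.2 s.
5. isolator turned off (value of joint isolator below 0.1 rad and value of joint pull_knob below 0.003 m), for 0.2 s.
At the end, for the whole second after the job is handed in: all plugs lie on the floor of the station's tray (centre at station y between -24 and -108 mm, below 29 mm), the rod's grip point is within the mat's outline and the rod lies flat on it (below 22 mm), the pull knob is in (below 3 mm), the isolator is off (below 0.10 rad), and everything is at rest (all of step 5 and y of plug1 in the frame of station between -0.108 and -0.024 m and x of plug1 in the frame of station between -0.112 and 0.112 m and z of each of plug1, plug2, plug3, plug4 in the frame of station below 0.029 m and y of plug2 in the frame of station between -0.108 and -0.024 m and x of plug2 in the frame of station between -0.112 and 0.112 m and y of plug3 in the frame of station between -0.108 and -0.024 m and x of plug3 in the frame of station between -0.112 and 0.112 m and y of plug4 in the frame of station between -0.108 and -0.024 m and x of plug4 in the frame of station between -0.112 and 0.112 m and x of rod in the frame of mat between -0.065 and 0.065 m and y of rod in the frame of mat between -0.125 and 0.125 m and z of rod in the frame of mat below 0.022 m and linear speed of each of plug1, plug2, plug3, plug4, rod below 0.03 m/s); the robot touches nothing.
It fails at once if a hot plug is touched by the gripper (contact force between any of the fingers, the arm and plug1 above 0.5 N or contact force between any of the fingers, the arm and plug2 above 0.5 N or contact force between any of the fingers, the arm and plug3 above 0.5 N or contact force between any of the fingers, the arm and plug4 above 0.5 N).
It fails at once if a plug is pushed through its ring while the suction is not running ((value of joint pull_knob below 0.01 m or value of joint isolator below 0.5 rad) and (y of plug1 in the frame of station between -0.02 and 0.005 m or y of plug2 in the frame of station between -0.02 and 0.005 m or y of plug3 in the frame of station between -0.02 and 0.005 m or y of plug4 in the frame of station between -0.02 and 0.005 m)).
It fails at once if the plaster model by the tray is knocked out of place (distance of model_a from where it was at the start of the episode above 0.03 m).
Of plug1, plug2, plug3, plug4 only 3 to 4 are there at a start; the rules pass over those that are not, and their reading is None.
At some moment in a run one of rod may be knocked a few centimetres aside while the robot is not near it.
Once in a run the grip may slacken for a moment while it holds something.
It also fails if it takes over 210 s, if anything falls off the work surface, if the arm or the gripper's body presses on something with over 40 N, if the wrist force passes 120 N, or if a joint passes its speed limit or range.

ROBOT

A 6-joint arm with a two-finger parallel gripper is mounted at the origin on the work surface. World frame = base frame: x ahead of the robot, y to its left, z up, the work surface at z = 0. Lengths are in m, angles in degrees, forces in N, time in s.
With the tool pointing down it reaches from about 0.4 to 0.825 m from the base axis. Payload 7 kg.
Tool frame: the origin (TCP) lies midway between the tips of the shut fingers; the grasp point (between the pads) lies r.grip_depth behind it (r.grip_depth is the distance from the TCP to the grasp point, in m); z points along the fingers, y is the line along which they close (so a half turn about z gives the same grasp; the last joint's range is limited). The gripper opens to 88 mm and grips with 3 to 60 N. Pads are 19 mm wide; open, the fingers measure 130 mm over their backs; the gripper's body (78 mm by 193 mm) begins 47 mm behind the grasp point.
Start: joints at [16.507, 20.546, 0.682, 0, -70.136, -16.507], TCP at [0.675, -0, 0.227] pointing down, gripper open.
Joint ranges: [-176.03, 176.03], [-82.01, 121.73], [-58.28, 71.71], [-173.87, 95.51], [-174.79, -0.11], [-173.66, 173.66]. Speed limits (degrees/s): [136.94, 136.94, 172.46, 180, 180, 180].

INTERFACE

Orientations are given as [roll, pitch, yaw] about the fixed x, y, z axes, in that order (R = Rz(yaw) Ry(pitch) Rx(roll)).
In Python, from plant import r gives the robot as it stands.
- The arm moves only by the shell command python3 drive.py 'ROWS' [OPENING] [FORCE]. ROWS is a JSON list of rows, 1 to 12 of them, each of 6 numbers: dx, dy, dz in m, then a rotation vector rx, ry, rz in degrees; each row is the pose to reach, as a shift and turn from the pose commanded when the command began, along the tool's axes at that moment; what a row does not reach only later rows make up. A row lasts 1/12 s, in which the tool goes at most 0.0417 m and 7.16 degrees, less where a joint would pass 70% of its speed; a pose out of reach is approached as far as the arm can. OPENING is the finger opening in m, set as the command begins (- or left out keeps the last). The fingers move at their own pace and stop on an object; FORCE is the grip in N (left out, the last holds). Time passes only in rows, so rows that do not move let the fingers close. It prints the time, the measured TCP pose, the force, the opening and the grip force at its end.
- r.get_state(): the state, without advancing time (a new reading comes with each control period).
- r.capture(name): name is "scene" or "side" or "wrist"; returns a dict with "frame" (400x640x3 uint8, red, green, blue), "z_map" (400x640 float32, m along the optical axis (not along the pixel's ray), 0 where there is no reading), "fx", "fy", "cx", "cy" (pixels), "D" ([k1, k2, p1, p2, k3] as OpenCV has them; the pictures are not rectified), "cam_to_world" (4x4, takes a point from camera to world coordinates). Camera axes: x right, y down, z forward; pixel columns grow to the right and rows downward; lengths in m; the calibration is good to about 2 mm. A picture is of the moment at which its call begins.
- r.close_job(): hands the job in; it is judged then, once.
The state is a dict: "time_s": time; "joints": joint angles; "qd": joint speeds; "joint_torque": joint torques, N m; "tcp_pos": TCP position; "eef_rot": TCP orientation; "contact_force": force on the tool from outside, world axes, zero at the start; "moment": the same for the moment, N m; "gripper_width": finger opening in m; "gripper_force": force on a finger pad.
Only numpy, scipy, OpenCV 4.12 (cv2) and the standard library are available. Lean on these libraries where they do the work, as an engineer would, in place of code of your own. Each camera call takes 0.05 s, during which the arm holds its last target. There are 200 camera calls.

## Working session

There is one attempt and no reset: what is moved stays moved. The work goes in short steps, Python scripts to look and compute and a shell command to move; the robot and the scene stay as the last step left them, time stands still between calls to the robot, and variables do not carry over. Pictures are saved under pics/ and viewed, at most 14 in all, crops included, and the job is handed in when it is done.

```bash
ls; mkdir -p pics; python3 - <<'E'
from plant import r
import cv2,numpy as np
print(r.get_state(), r.grip_depth)
a=r.capture("scene");b=r.capture("side")
for n,c in(("scene",a),("side",b)):
    cv2.imwrite(f"pics/{n}0.png",c["frame"][:,:,::-1]); np.savez(f"{n}0.npz",**c)
    print(c["cam_to_world"].round(3),c["fx"],c["D"])
E
```

```text
drive.py
pics
plant.py
{'time_s': 0.0, 'joints': array([ 1.65062135e+01,  2.05919810e+01,  6.32044394e-01, -2.10006497e-02,
       -7.01365245e+01, -1.65050008e+01]), 'qd': array([ 0.00305724,  0.034526  ,  0.09614399,  0.05527956,  0.12065181,
       -0.0228778 ]), 'joint_torque': array([-8.00930356e-04, -5.82726967e+01,  2.93058443e+01,  6.99745238e+00,
        6.93249181e-03, -2.06530804e-04]), 'tcp_pos': array([ 6.74487579e-01, -3.62049791e-05,  2.25600634e-01]), 'eef_rot': array([ 1.79901904e+02, -8.47903925e-03, -9.00059323e+01]), 'contact_force': array([-0.10296327,  0.41008179, -0.20235287]), 'moment': array([0.04399493, 0.02518364, 0.01915987]), 'gripper_force': 0.0, 'gripper_width': 0.08738327606092931} 0.0188
[[-0.121  0.712 -0.691  1.162]
 [ 0.993  0.088 -0.083  0.074]
 [ 0.002 -0.696 -0.718  0.741]
 [ 0.     0.     0.     1.   ]] 368.26061036047395 [-0.07579897  0.          0.          0.          0.        ]
[[ 0.745 -0.373  0.553 -0.079]
 [-0.667 -0.432  0.607 -0.66 ]
 [ 0.013 -0.821 -0.57   0.699]
 [ 0.     0.     0.     1.   ]] 450.9894060645707 [-0.01734653  0.          0.          0.          0.        ]
```
View pics/scene0.png

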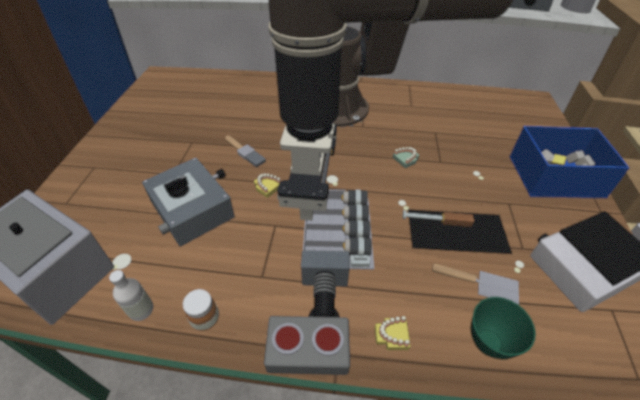

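View pics/side0.png

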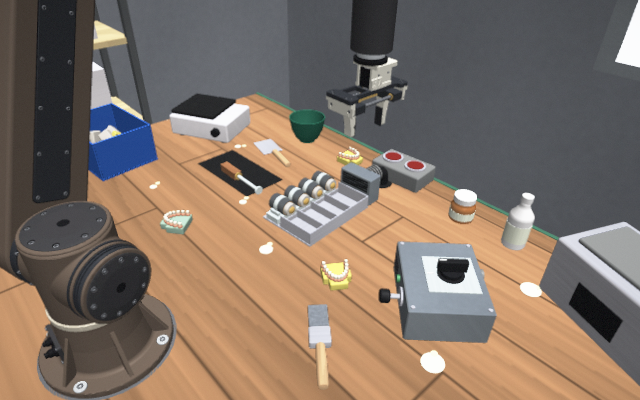

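The scene view shows the switch box at (190,200) with its knob at (218,175), the rings at (340,220), the rod on the mat at (455,225) and the yellow model at (268,184). The side view shows the far mouths at (283–327,180–205), the isolator at (453,268) and the knob at (386,296). Next I'll build a merged metric map.

```bash
cat > h.py <<'E'
import numpy as np,cv2
def cloud(c):
    z=np.asarray(c["z_map"],float);h,w=z.shape
    K=np.array([[c["fx"],0,c["cx"]],[0,c["fy"],c["cy"]],[0,0,1]],float)
    uv=np.stack(np.meshgrid(np.arange(w),np.arange(h)),-1).reshape(-1,1,2).astype(float)
    n=cv2.undistortPoints(uv,K,np.asarray(c["D"],float)).reshape(h,w,2)
    P=np.dstack([n*z[...,None],z]);T=np.asarray(c["cam_to_world"])
    W=P@T[:3,:3].T+T[:3,3];W[z<=0]=np.nan
    return W
def proj(c,pts):
    T=np.linalg.inv(np.asarray(c["cam_to_world"]));K=np.array([[c["fx"],0,c["cx"]],[0,c["fy"],c["cy"]],[0,0,1]],float)
    return cv2.projectPoints(np.asarray(pts,float).reshape(-1,3),cv2.Rodrigues(T[:3,:3])[0],T[:3,3],K,np.asarray(c["D"],float))[0].reshape(-1,2)
def rect(p):
    (c,s,a)=cv2.minAreaRect((p[:,:2]*1000).astype(np.float32));return np.round(c,1),np.round(s,1),round(a,2)
E
python3 - <<'E'
import numpy as np,cv2
from h import *
S=np.load("scene0.npz");D=np.load("side0.npz")
WS,WD=cloud(S),cloud(D)
for n,W,px in(("scene",WS,[(190,200),(218,175),(178,187),(165,228),(340,220),(355,195),(355,245),(268,184),(455,220),(410,215),(470,245),(325,265)]),("side",WD,[(440,320),(386,296),(453,268),(283,205),(327,182),(335,275),(230,172),(255,189),(240,165),(360,180),(320,220)])):
    for u,v in px: print(n,(u,v),W[v,u].round(3))
# merged ortho map
img=np.zeros((600,800,3),np.uint8);H=np.full((600,800),-1.)
for c,W in((S,WS),(D,WD)):
    p=W.reshape(-1,3);col=c["frame"].reshape(-1,3)[:,::-1]
    ok=np.isfinite(p[:,0])&(p[:,2]<.14)&(p[:,2]>-.01);p=p[ok];col=col[ok]
    o=np.argsort(p[:,2]);p=p[o];col=col[o]
    i=((p[:,0]-.3)*1000).astype(int);j=((p[:,1]+.4)*1000).astype(int)
    k=(i>=0)&(i<600)&(j>=0)&(j<800)
    for a,b,q,cc in zip(i[k],j[k],p[k],col[k]):
        for da in(0,1):
            for db in(0,1):
                if a+da<600 and b+db<800 and q[2]>=H[a+da,b+db]-.003: H[a+da,b+db]=q[2];img[a+da,b+db]=cc
cv2.imwrite("pics/ortho.png",img)
E
```

```text
scene (190, 200) [ 0.585 -0.313  0.081]
scene (218, 175) [ 0.458 -0.287  0.051]
scene (178, 187) [ 0.561 -0.349  0.099]
scene (165, 228) [ 0.651 -0.363  0.044]
scene (340, 220) [0.537 0.059 0.003]
scene (355, 195) [0.497 0.092 0.06 ]
scene (355, 245) [0.654 0.1   0.058]
scene (268, 184) [ 0.443 -0.152  0.018]
scene (455, 220) [0.517 0.354 0.021]
scene (410, 215) [0.51  0.24  0.017]
scene (470, 245) [0.579 0.389 0.003]
scene (325, 265) [0.73  0.039 0.08 ]
side (440, 320) [ 0.462 -0.405  0.06 ]
side (386, 296) [ 0.437 -0.298  0.055]
side (453, 268) [ 0.551 -0.362  0.103]
side (283, 205) [0.472 0.069 0.06 ]
side (327, 182) [0.633 0.081 0.055]
side (335, 275) [ 0.417 -0.176  0.036]
side (230, 172) [0.494 0.348 0.019]
side (255, 189) [0.494 0.222 0.022]
side (240, 165) [0.552 0.383 0.006]
side (360, 180) [0.69  0.015 0.069]
side (320, 220) [0.548 0.015 0.007]
```

View pics/ortho.png

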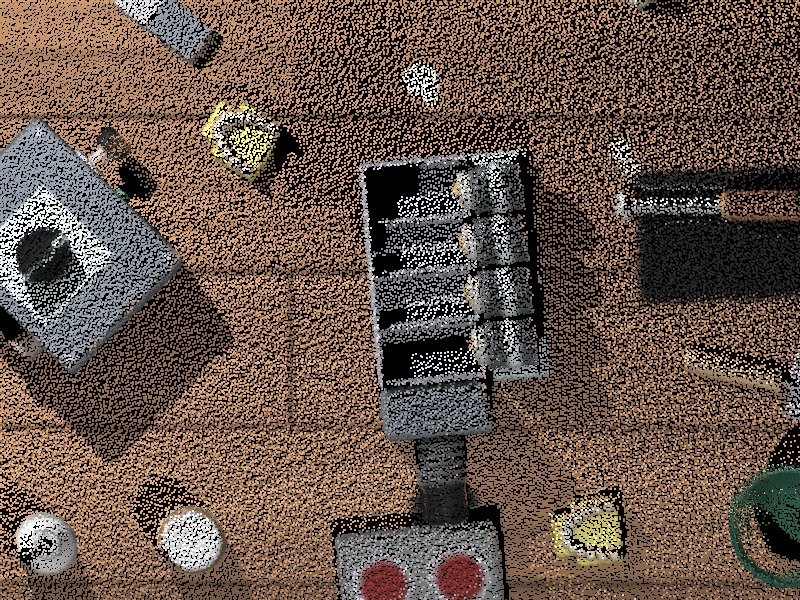

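The ortho map (1 mm/px, origin x 0.3, y −0.4) shows four plugs with their fronts at (460–480, 185–340), the rod lying along y on the mat at (620–800, 205), and the box yawed about −45°. Next come the precise fits.

```bash
cat > fit.py <<'E'
import numpy as np,cv2
from h import *
S=np.load("scene0.npz");D=np.load("side0.npz")
for nm,c in(("scene",S),("side",D)):
    W=cloud(c).reshape(-1,3);col=c["frame"].reshape(-1,3).astype(int)
    ok=np.isfinite(W[:,0]);W=W[ok];col=col[ok]
    def box(x0,x1,y0,y1,z0,z1): return (W[:,0]>x0)&(W[:,0]<x1)&(W[:,1]>y0)&(W[:,1]<y1)&(W[:,2]>z0)&(W[:,2]<z1)
    print(nm,"bench z",np.median(W[box(.4,.8,-.1,.5,-.02,.008),2]).round(4))
    p=W[box(.38,.72,-.56,-.2,.076,.085)];print(" boxtop",rect(p),len(p),np.median(p[:,2]))
    p=W[box(.45,.65,-.45,-.25,.104,.13)];print(" isobar",rect(p),len(p),p[:,2].max())
    m=box(.41,.48,-.33,-.25,.03,.065)&(col.sum(1)<150);p=W[m];print(" knob",rect(p),len(p),p.mean(0),np.percentile(p[:,2],[5,95]))
    m=box(.45,.64,.2,.56,-.005,.008)&(col.max(1)<60);p=W[m];print(" mat",rect(p),len(p))
    m=box(.44,.62,.2,.56,.009,.03);p=W[m];print(" rod",rect(p),len(p),p[:,1].min(),p[:,1].max())
    for y in np.arange(.23,.46,.03):
        q=p[abs(p[:,1]-y)<.012]
        if len(q)>5: print("   y",y.round(2),"x",np.percentile(q[:,0],[3,50,97]).round(4),"z",np.percentile(q[:,2],97).round(4))
    # ring tops
    m=box(.45,.70,.06,.15,.045,.068);p=W[m];print(" rings",rect(p),len(p),p[:,2].max())
    m=box(.38,.5,-.22,-.1,.005,.04)&(col[:,0]>120);print(" model",rect(W[m]))
    m=box(.66,.76,-.06,.12,.074,.086);print(" suction top",rect(W[m]),m.sum())
    m=box(.44,.70,-.06,.06,.034,.042);print(" tray far wall",rect(W[m]),m.sum())
E
python3 fit.py
```

```text
scene bench z 0.0005
 boxtop (array([ 547.3, -343.3]), array([203.9, 159.5]), 45.37) 3032 0.07941741866430385
 isobar (array([ 559.7, -353.4]), array([16.9, 57. ]), 41.37) 168 0.12015439272817996
 knob (array([ 451.2, -281.3]), array([18.1, 16.4]), 49.48) 48 [ 0.45225049 -0.28058023  0.05130377] [0.04253092 0.05755855]
 mat (array([535.9, 363.8]), array([126.7, 245.9]), 2.46) 2877
 rod (array([531.6, 388. ]), array([336.9,  77.9]), 72.0) 532 0.22190119195663377 0.536446286648677
   y 0.23 x [0.4983 0.5109 0.5187] z 0.0254
   y 0.26 x [0.5048 0.5101 0.5137] z 0.0194
   y 0.29 x [0.505  0.5106 0.5145] z 0.0195
   y 0.32 x [0.4986 0.5114 0.5186] z 0.0273
   y 0.35 x [0.4972 0.5152 0.5193] z 0.0294
   y 0.38 x [0.495  0.5144 0.5194] z 0.0293
   y 0.41 x [0.4963 0.5108 0.5186] z 0.0289
 rings (array([571.9,  97.5]), array([191.3,  64.9]), 5.27) 1400 0.06624503259550796
 model (array([ 440. , -160.5]), array([65.6, 60.2]), 56.98)
 suction top (array([713.9,  37.2]), array([ 44.7, 103.9]), 5.52) 843
 tray far wall (array([557.6,   2.4]), array([ 39.1, 220.2]), 69.18) 64
side bench z 0.0023

[... 312 characters left out ...]
529.8, 357. ]), array([127.1, 244.3]), 2.11) 1343
 rod (array([530.1, 390.3]), array([351.7,  77.8]), 71.5) 379 0.21481227527355884 0.5581958607030314
   y 0.23 x [0.4914 0.5026 0.5126] z 0.0269
   y 0.26 x [0.4977 0.5009 0.5061] z 0.0232
   y 0.29 x [0.4975 0.5008 0.5064] z 0.022
   y 0.32 x [0.4909 0.5    0.5153] z 0.0293
   y 0.35 x [0.4907 0.4959 0.5133] z 0.0293
   y 0.38 x [0.4904 0.4955 0.5133] z 0.0293
 rings (array([575.2,  97.9]), array([ 75.7, 225.8]), 89.99) 1182 0.06792746623001855
 model (array([ 435.2, -161.8]), array([73., 68.]), 76.23)
 suction top (array([708.9,  34.2]), array([ 51.1, 104.1]), 5.35) 410
 tray far wall (array([576.9,  17.2]), array([238.1,  99.6]), 4.21) 379
```

```bash
cat > go.py <<'E'
import sys,numpy as np
from scipy.spatial.transform import Rotation as R
from plant import r
# usage: go.py x y z yaw [tilt]  -> shift & turn in the tool's axes to a pointing-down pose
def delta(x,y,z,yaw,s=None):
    s=s or r.get_state()
    R0=R.from_euler("xyz",s["eef_rot"],degrees=True);R1=R.from_euler("xyz",[180,0,yaw],degrees=True)
    return R0.inv().apply(np.array([x,y,z])-s["tcp_pos"]),(R0.inv()*R1).as_rotvec(degrees=True)
if __name__=="__main__":
    d,w=delta(*map(float,sys.argv[1:5]));s=r.get_state()
    print("d",d.round(4),"rot",w.round(2),"rows",np.ceil(max(np.linalg.norm(d)/.0417,np.linalg.norm(w)/7.16)))
    print(s["tcp_pos"].round(4),s["eef_rot"].round(1),s["joints"].round(0),round(s["time_s"],1))
E
python3 go.py 0.50 -0.30 0.25 -45
python3 - <<'E'
from plant import r
import numpy as np
c=r.capture("wrist");s=r.get_state()
from scipy.spatial.transform import Rotation as R
T=np.eye(4);T[:3,:3]=R.from_euler("xyz",s["eef_rot"],degrees=True).as_matrix();T[:3,3]=s["tcp_pos"]
print((np.linalg.inv(T)@c["cam_to_world"]).round(3),c["fx"],c["cx"],c["cy"],c["D"])
np.savez("wrist0.npz",**c)
E
```

```text
d [ 0.3     0.1746 -0.024 ] rot [ 8.000e-02  2.000e-02 -4.501e+01] rows 9.0
[ 0.6746 -0.      0.2257] [179.9  -0.  -90. ] [ 17.  21.   1.  -0. -70. -17.] 0.1
[[-0.001 -0.957 -0.289  0.079]
 [ 1.    -0.001  0.001  0.   ]
 [-0.001 -0.289  0.957 -0.158]
 [ 0.     0.     0.     1.   ]] 329.5679661467264 316.1814108396625 195.0055144610147 [-0.05895819  0.          0.          0.          0.        ]
```

```bash
python3 drive.py '[[0.33,0.155,-0.034,0,0,-45],[0.33,0.155,-0.034,0,0,-45],[0.33,0.155,-0.034,0,0,-45],[0.33,0.155,-0.034,0,0,-45],[0.33,0.155,-0.034,0,0,-45],[0.33,0.155,-0.034,0,0,-45],[0.33,0.155,-0.034,0,0,-45],[0.33,0.155,-0.034,0,0,-45],[0.33,0.155,-0.034,0,0,-45],[0.33,0.155,-0.034,0,0,-45],[0.33,0.155,-0.034,0,0,-45],[0.33,0.155,-0.034,0,0,-45]]'
cat > snap.py <<'E'
import sys,numpy as np,cv2
from plant import r
c=r.capture(sys.argv[1]);n=sys.argv[2];np.savez(n+".npz",**c);cv2.imwrite(f"pics/{n}.png",c["frame"][:,:,::-1])
E
python3 snap.py wrist w1; python3 - <<'E'
import numpy as np
from h import *
c=np.load("w1.npz");W=cloud(c).reshape(-1,3);col=c["frame"].reshape(-1,3).astype(int)
def box(x0,x1,y0,y1,z0,z1): return (W[:,0]>x0)&(W[:,0]<x1)&(W[:,1]>y0)&(W[:,1]<y1)&(W[:,2]>z0)&(W[:,2]<z1)
p=W[box(.38,.72,-.56,-.2,.076,.085)];print(" boxtop",rect(p),len(p),np.median(p[:,2]))
p=W[box(.45,.65,-.45,-.25,.111,.13)];print(" isobar",rect(p),len(p),p[:,2].max())
m=box(.40,.49,-.34,-.24,.04,.065)&(col.sum(1)<150);p=W[m];print(" knob",rect(p),len(p),p.mean(0),np.percentile(p[:,2],[5,95]))
E
```

```text
time_s: 1.15
tcp_pos: [0.5197, -0.3301, 0.2602]
eef_rot: [-180.0, 0.0, -45.1]
contact_force: [0.8, 0.7, 0.9]
gripper_width: 0.0875
gripper_force: 0.0
 boxtop (array([ 544.8, -347.7]), array([200.1, 159.6]), 45.44) 27427 0.08028986127666726
 isobar (array([ 555. , -357.9]), array([13.7, 57. ]), 44.93) 981 0.12029413780732612
 knob (array([ 443. , -290.1]), array([26.9, 21. ]), 44.77) 372 [ 0.44506377 -0.29080523  0.05471339] [0.04677953 0.05870846]
```

View pics/w1.png

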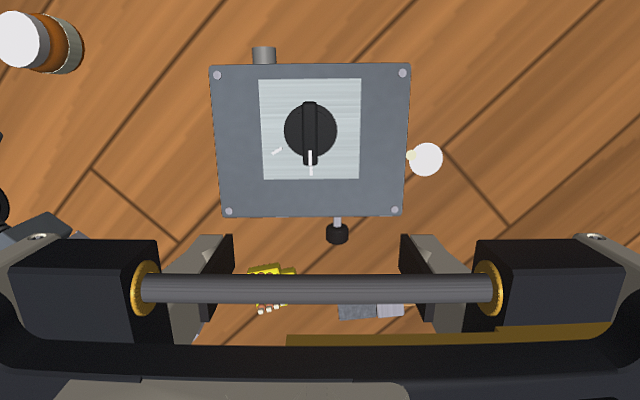

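The wrist view is clear: the isolator bar is vertical at (310,133), the knob is at (337,233), and both match the box model. I'll grip the isolator.

```bash
python3 go.py 0.555 -0.358 0.093 -44.7
```

```text
d [ 0.0449 -0.0046  0.1672] rot [ 0.    0.03 -0.29] rows 5.0
[ 0.5201 -0.3295  0.2602] [180.   0. -45.] [-14.  14.  -4.  -0. -72.  59.] 1.2
```

```bash
python3 drive.py '[[0.04,-0.004,0.02,0,0,0],[0.045,-0.0045,0.06,0,0,0],[0.045,-0.0045,0.1,0,0,0],[0.045,-0.0045,0.14,0,0,0],[0.045,-0.0045,0.16,0,0,0],[0.045,-0.0045,0.167,0,0,0],[0.045,-0.0045,0.167,0,0,0]]' 0.06
python3 drive.py '[[0,0,0,0,0,0],[0,0,0,0,0,0],[0,0,0,0,0,0],[0,0,0,0,0,0],[0,0,0,0,0,0],[0,0,0,0,0,0]]' 0.0 60
```

```text
time_s: 1.78
tcp_pos: [0.5546, -0.3572, 0.0914]
eef_rot: [179.9, 0.2, -44.9]
contact_force: [0.2, -0.3, 1.1]
gripper_width: 0.06
gripper_force: 0.0
time_s: 2.28
tcp_pos: [0.5552, -0.3588, 0.0944]
eef_rot: [-180.0, -0.1, -45.0]
contact_force: [0.4, -0.8, -0.1]
gripper_width: 0.0256
gripper_force: 0.0
```

```bash
python3 drive.py '[[0,0,0,0,0,0],[0,0,0,0,0,0],[0,0,0,0,0,0],[0,0,0,0,0,0]]' 0.0 60
python3 drive.py '[[0,0,0,0,0,6],[0,0,0,0,0,12],[0,0,0,0,0,18],[0,0,0,0,0,24],[0,0,0,0,0,30],[0,0,0,0,0,36],[0,0,0,0,0,42],[0,0,0,0,0,48],[0,0,0,0,0,54],[0,0,0,0,0,60],[0,0,0,0,0,63],[0,0,0,0,0,63]]'
```

```text
time_s: 2.62
tcp_pos: [0.556, -0.3579, 0.0939]
eef_rot: [-179.9, -0.0, -45.0]
contact_force: [2.4, 5.3, 1.3]
gripper_width: 0.0138
gripper_force: 60.0
time_s: 3.62
tcp_pos: [0.5556, -0.358, 0.0939]
eef_rot: [-180.0, 0.0, -108.0]
contact_force: [1.3, 4.3, 2.4]
gripper_width: 0.0138
gripper_force: 61.2
```

```bash
python3 drive.py '[[0,0,0,0,0,0],[0,0,0,0,0,0],[0,0,0,0,0,0],[0,0,-0.03,0,0,0],[0,0,-0.07,0,0,0],[0,0,-0.1,0,0,-7],[0,0,-0.12,0,0,-14],[0,0,-0.12,0,0,-21],[0,0,-0.12,0,0,-28],[0,0,-0.12,0,0,-35],[0,0,-0.12,0,0,-42],[0,0,-0.12,0,0,-49]]' 0.06
python3 snap.py wrist w2; python3 - <<'E'
import numpy as np
from h import *
c=np.load("w2.npz");W=cloud(c).reshape(-1,3)
p=W[(abs(W[:,0]-.555)<.06)&(abs(W[:,1]+.358)<.06)&(W[:,2]>.111)&(W[:,2]<.13)];print(" isobar",rect(p),len(p))
E
python3 go.py 0.4433 -0.2898 0.12 -44.6
```

```text
time_s: 4.62
tcp_pos: [0.5546, -0.3589, 0.2134]
eef_rot: [180.0, 0.0, -58.7]
contact_force: [0.4, 0.6, 0.6]
gripper_width: 0.0599
gripper_force: 0.0
 isobar (array([ 554.9, -358. ]), array([57.5, 14.7]), 74.39) 1192
d [-0.1175  0.0581  0.0934] rot [ 1.000e-02  2.000e-02 -1.354e+01] rows 4.0
[ 0.5547 -0.3589  0.2134] [180.    0.  -58.1] [-16.  20.  -2.   0. -68.  48.] 4.7
```

The isolator is on (bar turned 61°). Now the knob.

```bash
python3 drive.py '[[-0.04,0.02,0,0,0,-7],[-0.08,0.04,0,0,0,-13.5],[-0.118,0.058,0.03,0,0,-13.5],[-0.1175,0.058,0.07,0,0,-13.5],[-0.1175,0.058,0.095,0,0,-13.5],[-0.1175,0.058,0.095,0,0,-13.5]]' 0.06; python3 go.py 0.4433 -0.2898 0.028 -44.6
```

```text
time_s: 5.17
tcp_pos: [0.44, -0.2861, 0.1136]
eef_rot: [179.8, 0.5, -45.7]
contact_force: [-0.4, 0.4, -0.0]
gripper_width: 0.0597
gripper_force: 0.0
d [ 0.0057 -0.0001  0.0856] rot [ 0.19  0.46 -1.11] rows 3.0
[ 0.44   -0.2861  0.1136] [179.8   0.5 -45.7] [-12.  13. -26.  -0. -51.  56.] 5.2
```

```bash
python3 drive.py '[[0,0,0,0,0,0],[0,0,0,0,0,0],[0,0,0,0,0,0]]'; python3 go.py 0.4433 -0.2898 0.028 -44.6
```

```text
time_s: 5.42
tcp_pos: [0.4466, -0.2887, 0.1205]
eef_rot: [-179.9, -0.2, -45.5]
contact_force: [-0.0, 0.6, 0.8]
gripper_width: 0.0601
gripper_force: 0.0
d [-0.0018  0.0033  0.0925] rot [-0.06 -0.16 -0.93] rows 3.0
[ 0.4466 -0.2887  0.1205] [-179.9   -0.2  -45.5] [-12.  13. -26.   0. -51.  56.] 5.4
```

```bash
python3 drive.py '[[-0.001,0.002,0.03,0,0,0],[-0.001,0.002,0.06,0,0,0],[-0.001,0.002,0.085,0,0,0],[-0.001,0.002,0.092,0,0,0],[-0.001,0.002,0.092,0,0,0],[-0.001,0.002,0.092,0,0,0]]' 0.05; python3 drive.py '[[-0.001,0,0,0,0,0],[0,0,0,0,0,0],[0,0,0,0,0,0],[0,0,0,0,0,0],[0,0,0,0,0,0]]' 0 50;
```

```text
time_s: 5.92
tcp_pos: [0.4438, -0.2891, 0.0278]
eef_rot: [-180.0, -0.1, -45.5]
contact_force: [1.2, -0.0, -0.4]
gripper_width: 0.0501
gripper_force: 0.0
time_s: 6.33
tcp_pos: [0.443, -0.2889, 0.0274]
eef_rot: [-180.0, -0.1, -45.5]
contact_force: [-1.4, -1.0, 5.6]
gripper_width: 0.0262
gripper_force: 50.0
```

```bash
python3 go.py 0.4433 -0.2898 0.028 -44.6
```

```text
d [ 0.0009  0.0005 -0.0006] rot [-0.02 -0.07 -0.87] rows 1.0
[ 0.443  -0.2889  0.0274] [-1.80e+02 -1.00e-01 -4.55e+01] [-12.  19. -32.   0. -39.  56.] 6.3
```

```bash
python3 drive.py '[[-0.004,0,0,0,0,0],[-0.008,0,0,0,0,0],[-0.012,0,0,0,0,0],[-0.016,0,0,0,0,0],[-0.02,0,0,0,0,0],[-0.022,0,0,0,0,0],[-0.022,0,0,0,0,0],[-0.022,0,0,0,0,0]]'
python3 drive.py '[[0,0,0,0,0,0],[0,0,0,0,0,0],[0,0,0,0,0,0],[0,0,-0.03,0,0,0],[0,0,-0.07,0,0,0],[0,0,-0.11,0,0,0],[0,0,-0.15,0,0,0],[0,0,-0.17,0,0,0],[0,0,-0.17,0,0,0],[0,0,-0.17,0,0,0]]' 0.06
python3 snap.py wrist w3; python3 - <<'E'
import numpy as np
from h import *
c=np.load("w3.npz");W=cloud(c).reshape(-1,3);col=c["frame"].reshape(-1,3).astype(int)
m=(abs(W[:,0]-.43)<.05)&(abs(W[:,1]+.28)<.05)&(W[:,2]>.04)&(W[:,2]<.065)&(col.sum(1)<150);p=W[m];print("knob",rect(p),len(p))
p=W[(abs(W[:,0]-.555)<.06)&(abs(W[:,1]+.358)<.06)&(W[:,2]>.111)&(W[:,2]<.13)];print(" isobar",rect(p),len(p))
E
```

```text
time_s: 7.0
tcp_pos: [0.4288, -0.2746, 0.0275]
eef_rot: [-180.0, -0.2, -45.4]
contact_force: [0.9, -13.9, -1.0]
gripper_width: 0.0261
gripper_force: 50.0
time_s: 7.83
tcp_pos: [0.4278, -0.2726, 0.1979]
eef_rot: [-179.9, -0.1, -45.5]
contact_force: [-0.9, 0.0, -0.8]
gripper_width: 0.0602
gripper_force: 0.0
knob (array([ 428.5, -275.6]), array([26.6, 19.7]), 46.53) 590
 isobar (array([ 555.1, -338.1]), array([25.3,  9.9]), 46.18) 425
```

The knob moved 20.5 mm, so the suction is running. Now over to the station for a close measurement, then the rod.

```bash
python3 go.py 0.57 0.06 0.32 -90
```

```text
d [-0.1368 -0.3351 -0.1232] rot [-4.00e-02  2.00e-02  4.45e+01] rows 10.0
[ 0.4269 -0.2723  0.1965] [-180.     0.   -45.5] [-10.   6. -23.  -0. -61.  55.] 7.9
```

```bash
python3 drive.py '[[-0.014,-0.033,-0.02,0,0,4.5],[-0.028,-0.067,-0.03,0,0,9],[-0.042,-0.1,-0.04,0,0,13.5],[-0.056,-0.135,-0.06,0,0,18],[-0.07,-0.17,-0.07,0,0,22],[-0.084,-0.2,-0.08,0,0,27],[-0.098,-0.235,-0.1,0,0,31],[-0.112,-0.27,-0.11,0,0,36],[-0.125,-0.305,-0.12,0,0,40],[-0.137,-0.335,-0.123,0,0,44.5],[-0.137,-0.335,-0.123,0,0,44.5],[-0.137,-0.335,-0.123,0,0,44.5]]'
python3 drive.py '[[0,0,0,0,0,0],[0,0,0,0,0,0]]'
python3 snap.py wrist w4; cat > st.py <<'E'
import numpy as np,sys
from h import *
c=np.load(sys.argv[1]+".npz");W=cloud(c).reshape(-1,3);col=c["frame"].reshape(-1,3).astype(int)
def box(x0,x1,y0,y1,z0,z1): return (W[:,0]>x0)&(W[:,0]<x1)&(W[:,1]>y0)&(W[:,1]<y1)&(W[:,2]>z0)&(W[:,2]<z1)
m=box(.40,.72,-.1,.2,.034,.042);print("walls38",rect(W[m]),m.sum())
m=box(.45,.8,-.1,.2,.075,.085);print("suction",rect(W[m]),m.sum())
m=box(.45,.72,.0,.2,.056,.07);print("ringtops",rect(W[m]),m.sum())
p=W[m]
# cylinder axes: highest ridge per ring
for k in range(4):
    x0=.573+(k-1.5)*.052
    q=W[box(x0-.02,x0+.02,.06,.13,.05,.068)]; print(k+1,rect(q),len(q))
E
python3 st.py w4
```

```text
time_s: 8.88
tcp_pos: [0.5699, 0.0615, 0.317]
eef_rot: [179.8, -0.1, -89.9]
contact_force: [-0.1, -0.9, -0.0]
gripper_width: 0.0604
gripper_force: 0.0
time_s: 9.05
tcp_pos: [0.5695, 0.059, 0.3184]
eef_rot: [179.9, -0.0, -90.0]
contact_force: [-0.5, -0.1, 0.2]
gripper_width: 0.0597
gripper_force: 0.0
walls38 (array([573.,  45.]), array([230.7, 153.2]), 5.11) 1055
suction (array([710.3,  34.4]), array([ 45.3, 104.3]), 4.78) 3080
ringtops (array([588.8,  90.5]), array([118.7, 242.2]), 74.22) 3965
1 (array([490.9,  89.8]), array([31.7, 59.6]), 0.05) 1032
2 (array([542.5,  93.2]), array([31.1, 64.9]), 0.45) 1050
3 (array([594.6,  98.1]), array([62. , 30.9]), 89.74) 1000
4 (array([646.7, 100. ]), array([31.3, 60.1]), 0.19) 884
```

View pics/w4.png

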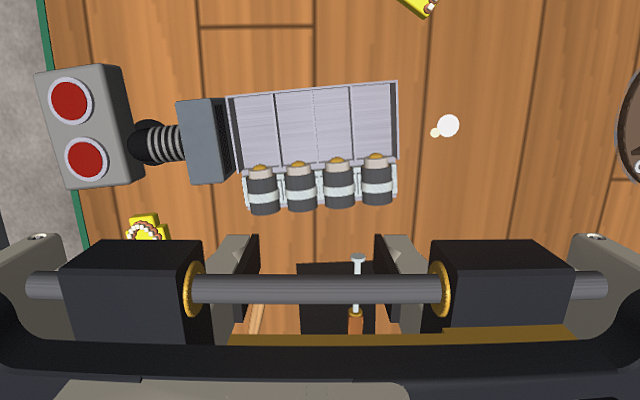

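All four plugs are in, with fronts at (260–376,160–172), and the rod tip is visible at (357,258). Next I'll fit the station precisely.

```bash
cat > st2.py <<'E'
import numpy as np,sys
from h import *
from scipy.optimize import least_squares
c=np.load(sys.argv[1]+".npz");W=cloud(c).reshape(-1,3);W=W[np.isfinite(W[:,0])]
W=W[(W[:,0]>.4)&(W[:,0]<.75)&(W[:,1]>-.15)&(W[:,1]<.2)&(W[:,2]>-.01)&(W[:,2]<.1)]
def loc(p):
    x0,y0,a=p;d=W[:,:2]-[x0,y0];C,S=np.cos(a),np.sin(a)
    return np.c_[d[:,0]*C+d[:,1]*S,-d[:,0]*S+d[:,1]*C,W[:,2]]
X=np.array([-.078,-.026,.026,.078])
def sel(L): return (L[:,1]>.002)&(L[:,1]<.048)&(L[:,2]>.048)&(L[:,2]<.0645)&(abs(L[:,0])<.1)
p=np.array([.57,.078,np.radians(4.9)])
for _ in range(5):
    m=sel(loc(p))
    def f(q):
        L=loc(q)[m];x=L[:,0]-X[np.argmin(abs(L[:,:1]-X),1)]
        return np.hypot(x,L[:,2]-.042-q[3])-.021
    def g(q): return f(np.r_[q[0],p[1],q[1:]])
    s=least_squares(g,[p[0],p[2],0],loss="soft_l1",f_scale=.001);p[0],p[2]=s.x[:2]
print("xy yaw",p[:2],np.degrees(p[2]),"dz",s.x[2],"res",np.abs(s.fun).mean(),m.sum())
L=loc(p)
w=L[(abs(L[:,0])<.1)&(L[:,2]>.035)&(L[:,2]<.04)&(L[:,1]<-.09)];print("far wall y",np.percentile(w[:,1],[2,50,98]).round(4),"expect -.105 outer")
w=L[(abs(L[:,0])<.12)&(L[:,2]>.056)&(L[:,2]<.068)];print("ring y", np.percentile(w[:,1],[1,99]).round(4))
for k in range(4):
    w=L[(abs(L[:,0]-X[k])<.004)&(L[:,2]>.0575)&(L[:,2]<.068)];print(k+1,"ring y",np.percentile(w[:,1],[1,99]).round(4))
    w=L[(abs(L[:,0]-X[k])<.006)&(L[:,2]>.045)&(L[:,2]<.06)];print("   plug front",np.percentile(w[:,1],[1,5]).round(4))
w=L[(L[:,0]<-.1)&(L[:,0]>-.12)&(L[:,2]>.035)&(L[:,2]<.04)];print("end wall x",np.percentile(w[:,0],[2,98]).round(4),"y",np.percentile(w[:,1],[2,98]).round(4))
E
python3 st2.py w4;python3 go.py 0.51 0.32 0.28 -90
```

```text
d [-0.2612  0.0596  0.0388] rot [ 0.07 -0.03 -0.03] rows 7.0
[0.5696 0.0588 0.3189] [179.9  -0.  -90. ] [ 25.   8.  -4.  -0. -78. -25.] 9.1Traceback (most recent call last):
  File "st2.py", line 18, in <module>
    s=least_squares(g,[p[0],p[2],0],loss="soft_l1",f_scale=.001);p[0],p[2]=s.x[:2]
    return func(*args, **kwargs)
    vector_fun = VectorFunction(
        fun_wrapped,
    ...<6 lines>...
        workers=workers
    )
    self._update_fun()
    ~~~~~~~~~~~~~~~~^^
    self.f = self.fun_wrapped(xp_copy(self.x))
             ~~~~~~~~~~~~~~~~^^^^^^^^^^^^^^^^^
    return np.atleast_1d(self.fun(x))
                         ~~~~~~~~^^^
    return self.f(x, *self.args, **self.kwargs)
           ~~~~~~^^^^^^^^^^^^^^^^^^^^^^^^^^^^^^
  File "st2.py", line 17, in g
    def g(q): return f(np.r_[q[0],p[1],q[1:]])
                     ~^^^^^^^^^^^^^^^^^^^^^^^^
  File "st2.py", line 15, in f
    L=loc(q)[m];x=L[:,0]-X[np.argmin(abs(L[:,:1]-X),1)]
      ~~~^^^
  File "st2.py", line 7, in loc
    x0,y0,a=p;d=W[:,:2]-[x0,y0];C,S=np.cos(a),np.sin(a)
    ^^^^^^^
ValueError: too many values to unpack (expected 3)
```

Fix the script, and move to view the rod.

```bash
sed -i 's/L=loc(q)\[m\]/L=loc(q[:3])[m]/' st2.py; python3 st2.py w4
python3 drive.py '[[-0.037,0.009,0.006,0,0,0],[-0.075,0.018,0.012,0,0,0],[-0.112,0.026,0.018,0,0,0],[-0.15,0.035,0.024,0,0,0],[-0.187,0.043,0.03,0,0,0],[-0.225,0.052,0.036,0,0,0],[-0.26,0.06,0.039,0,0,0],[-0.26,0.06,0.039,0,0,0],[-0.26,0.06,0.039,0,0,0],[-0.26,0.06,0.039,0,0,0]]' 0.06
python3 snap.py wrist w5; cat > rod.py <<'E'
import numpy as np,sys
from h import *
c=np.load(sys.argv[1]+".npz");W=cloud(c).reshape(-1,3);col=c["frame"].reshape(-1,3).astype(int)
def box(x0,x1,y0,y1,z0,z1): return (W[:,0]>x0)&(W[:,0]<x1)&(W[:,1]>y0)&(W[:,1]<y1)&(W[:,2]>z0)&(W[:,2]<z1)
m=box(.44,.64,.18,.56,-.005,.008)&(col.max(1)<60);print("mat",rect(W[m]),m.sum(),np.median(W[m,2]))
m=box(.44,.64,.18,.56,.02,.035);p=W[m];print("handle+disc",rect(p),len(p))
m=m&(W[:,1]>.3);p=W[m];print("handle",rect(p),len(p),np.percentile(p[:,2],90))
m=box(.44,.64,.15,.3,.012,.035);p=W[m];print("shaft",rect(p),len(p),"ymin",p[:,1].min())
E
python3 rod.py w5
```

```text
xy yaw [0.565758 0.078   ] 5.115578666667314 dz -0.0001300521211734999 res 0.0006882437812298474 3857
far wall y [-0.1099 -0.1083 -0.1068] expect -.105 outer
ring y [-0.0926  0.0475]
1 ring y [-0.0117  0.0469]
   plug front [-0.0177 -0.0168]
2 ring y [-0.0109  0.0477]
   plug front [-0.0168 -0.0159]
3 ring y [-0.0103  0.0487]
   plug front [-0.0161 -0.0155]
4 ring y [-0.0103  0.0469]
   plug front [-0.0159 -0.0154]
end wall x [-0.1105 -0.1034] y [-0.1087 -0.0093]
time_s: 9.93
tcp_pos: [0.5101, 0.3189, 0.2805]
eef_rot: [180.0, -0.0, -90.0]
contact_force: [0.1, -0.7, -0.0]
gripper_width: 0.06
gripper_force: 0.0
mat (array([532. , 360.9]), array([128.6, 249.1]), 2.31) 14508 0.001792536730589378
handle+disc (array([527.4, 388.2]), array([345.4,  71.3]), 73.11) 1245
handle (array([536.6, 431.1]), array([257.8,  53.3]), 66.83) 1135 0.027229312009105257
shaft (array([503.3, 258.6]), array([22. , 81.7]), 0.33) 623 ymin 0.2176649587239476
```

View pics/w5.png

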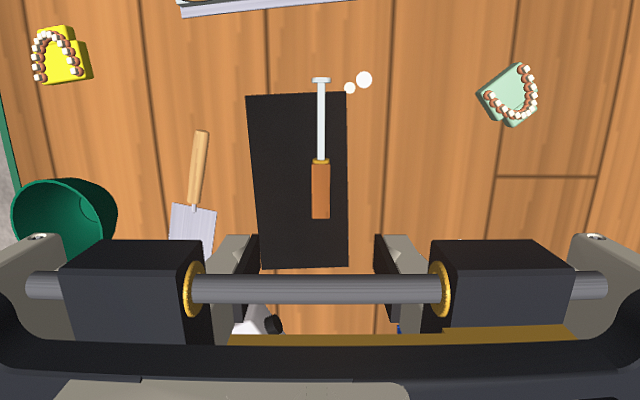

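The rod lies nearly along y, handle at (320,190) and tip at (321,79). I'll restrict the fit to it.

```bash
cat > rod2.py <<'E'
import numpy as np,sys
from h import *
c=np.load(sys.argv[1]+".npz");W=cloud(c).reshape(-1,3)
x0,x1,y0,y1=map(float,sys.argv[2:6])
m=(W[:,0]>x0)&(W[:,0]<x1)&(W[:,1]>y0)&(W[:,1]<y1)&(W[:,2]>.018)&(W[:,2]<.035);p=W[m]
print("z p90",np.percentile(p[:,2],90))
ys=p[:,1];print("y range",np.percentile(ys,[.5,99.5]).round(4))
h=p[p[:,2]>.0235];print("disc/handle split")
hd=h[h[:,1]>ys.min()+.08];print("handle",rect(hd),len(hd));ds=h[h[:,1]<ys.min()+.03];print("disc",rect(ds),len(ds))
E
python3 rod2.py w5 .475 .535 .19 .42; python3 go.py 0.503 0.343 0.2 -90
```

```text
z p90 0.026793915438732163
y range [0.218  0.3955]
disc/handle split
handle (array([503.3, 357.7]), array([76.4, 23.4]), 89.74) 1006
disc (array([503.7, 220.4]), array([ 4.7, 14.4]), 89.84) 52
d [-0.0244  0.0074  0.0808] rot [-0.01 -0.   -0.05] rows 3.0
[0.5104 0.3186 0.2808] [-180.   -0.  -90.] [ 51.  12.  -4.   0. -74. -51.] 10.0
```

```bash
python3 drive.py '[[-0.02,0.007,0.03,0,0,0],[-0.023,0.007,0.07,0,0,0],[-0.023,0.007,0.11,0,0,0],[-0.023,0.007,0.15,0,0,0],[-0.023,0.007,0.19,0,0,0],[-0.023,0.007,0.21,0,0,0],[-0.023,0.007,0.22,0,0,0],[-0.023,0.007,0.22,0,0,0],[-0.023,0.007,0.22,0,0,0]]' 0.06; python3 snap.py wrist w6; python3 rod2.py w6 .475 .535 .19 .42;python3 go.py 0.5035 0.3415 0.006 -90
```

```text
time_s: 10.73
tcp_pos: [0.5042, 0.3424, 0.0617]
eef_rot: [-179.9, 0.0, -90.0]
contact_force: [0.4, 0.4, 1.1]
gripper_width: 0.0603
gripper_force: 0.0
z p90 0.026290196680318297
y range [0.2186 0.3761]
disc/handle split
handle (array([503.9, 348.3]), array([24. , 58.1]), 0.0) 2959
disc (array([504.2, 221.4]), array([14.2,  6.2]), 1.37) 285
d [0.0017 0.0011 0.0565] rot [-0.12  0.11 -0.03] rows 2.0
[0.5044 0.3431 0.0625] [-1.799e+02  1.000e-01 -9.000e+01] [ 53.  23. -19.   0. -48. -53.] 10.8
```

```bash
python3 drive.py '[[0.001,0.001,0.02,0,0,0],[0.002,0.0005,0.04,0,0,0],[0.002,0.0005,0.052,0,0,0],[0.002,0.0005,0.056,0,0,0],[0.002,0.0005,0.056,0,0,0],[0.002,0.0005,0.056,0,0,0]]'; python3 drive.py '[[0,0,0,0,0,0],[0,0,0,0,0,0],[0,0,0,0,0,0],[0,0,0,0,0,0],[0,0,0,0,0,0],[0,0,0,0,0,0],[0,0,0,0,0,0]]' 0 50;python3 go.py 0.5035 0.3415 0.006 -90
```

```text
time_s: 11.28
tcp_pos: [0.5033, 0.3414, 0.0057]
eef_rot: [-179.9, 0.1, -90.0]
contact_force: [0.3, -0.6, 0.5]
gripper_width: 0.0598
gripper_force: 0.0
time_s: 11.87
tcp_pos: [0.5027, 0.3408, 0.0047]
eef_rot: [-180.0, 0.0, -90.0]
contact_force: [-0.1, -0.4, 0.7]
gripper_width: 0.0239
gripper_force: 50.0
d [-0.0007 -0.0008 -0.0013] rot [-0.01  0.01  0.01] rows 1.0
[0.5027 0.3408 0.0047] [-180.    0.  -90.] [ 53.  27. -22.   0. -41. -53.] 11.9
```

```bash
python3 drive.py '[[0,0,-0.03,0,0,0],[0,0,-0.06,0,0,0],[0,0,-0.095,0,0,0],[0,0,-0.1,0,0,0],[0,0,-0.1,0,0,0]]'
cat > gs.py <<'E'
# gs.py X ytip zaxis : shift to put the rod tip at station (X,ytip), axis height z
import sys,numpy as np
from plant import r
from go import delta
X0,Y0,A=.5659,.0760,np.radians(5.1);L,DZ=.1225,.0093
x,y,z=map(float,sys.argv[1:4]);y+=L
if len(sys.argv)>4: y-=L; DZ=0
s=r.get_state();c,sn=np.cos(A),np.sin(A)
t=(X0+x*c-y*sn,Y0+x*sn+y*c,z-DZ,-84.9)
d,w=delta(*t,s);print("target",np.round(t,4),"d",d.round(4),"rot",w.round(2))
e=s["tcp_pos"][:2]-[X0,Y0];print("now station x,y(tip),z axis",[round(float(v),4) for v in(e[0]*c+e[1]*sn,-e[0]*sn+e[1]*c-L,s["tcp_pos"][2]+DZ)],s["eef_rot"].round(1),"w",round(s["gripper_width"],4),"F",s["contact_force"].round(1),"t",round(s["time_s"],1))
E
python3 gs.py -.078 .075 .042
```

```text
time_s: 12.28
tcp_pos: [0.5037, 0.342, 0.1074]
eef_rot: [-179.8, 0.2, -90.0]
contact_force: [-0.4, 0.1, -0.9]
gripper_width: 0.0236
gripper_force: 50.0
target [ 4.707e-01  2.658e-01  3.270e-02 -8.490e+01] d [0.0765 0.0333 0.0743] rot [-0.21  0.22 -5.09]
now station x,y(tip),z axis [-0.0383, 0.148, 0.1167] [-179.8    0.2  -90. ] w 0.0236 F [-0.4  0.1 -0.9] t 12.3
```

```bash
python3 drive.py '[[0.025,0.011,0,0,0,-2.5],[0.05,0.022,0.01,0,0,-5.1],[0.076,0.033,0.03,0,0,-5.1],[0.0765,0.0333,0.055,0,0,-5.1],[0.0765,0.0333,0.072,0,0,-5.1],[0.0765,0.0333,0.073,0,0,-5.1],[0.0765,0.0333,0.073,0,0,-5.1],[0.0765,0.0333,0.073,0,0,-5.1]]'
python3 gs.py -.078 .06 .042; python3 snap.py wrist w7;python3 snap.py scene s7;python3 snap.py side d7
python3 - <<'E'
import cv2,numpy as np
a=cv2.imread("pics/w7.png");b=cv2.imread("pics/s7.png")[150:300,300:480];d=cv2.imread("pics/d7.png")[130:250,200:380]
o=np.zeros((600,800,3),np.uint8);o[:250,:400]=cv2.resize(a,(400,250));o[250:583,:400]=cv2.resize(b,(400,333),interpolation=2);o[:267,400:]=cv2.resize(d,(400,267),interpolation=2)
cv2.imwrite("pics/m7.png",o)
E
```

```text
time_s: 12.95
tcp_pos: [0.4695, 0.2644, 0.0315]
eef_rot: [180.0, -0.0, -84.9]
contact_force: [0.4, 0.8, 0.0]
gripper_width: 0.0239
gripper_force: 50.0
target [ 4.720e-01  2.508e-01  3.270e-02 -8.490e+01] d [ 0.0137 -0.0013 -0.0011] rot [ 0.02 -0.03  0.02]
now station x,y(tip),z axis [-0.0793, 0.0737, 0.0408] [180.   -0.  -84.9] w 0.0239 F [0.4 0.8 0. ] t 12.9
```

View pics/m7.png

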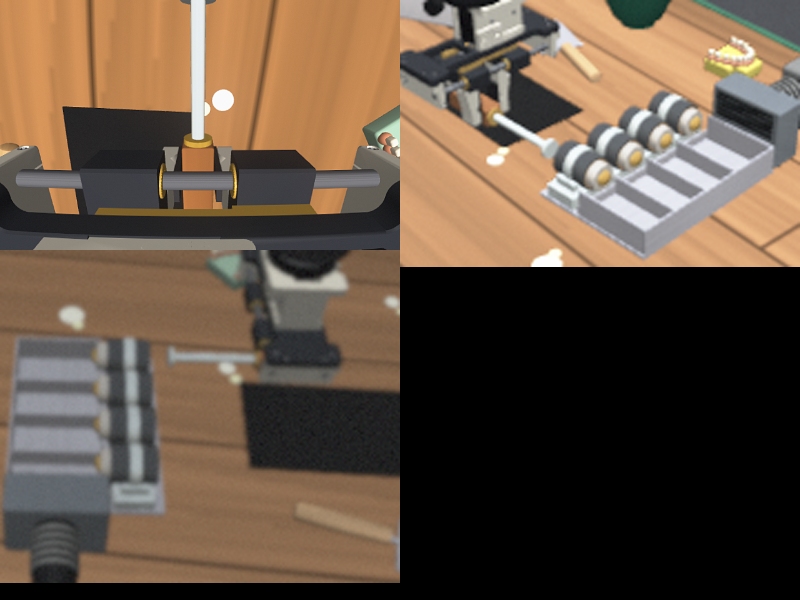

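The rod is held straight, and its disc is in line with ring 1, about 25 mm short of the mouth. I'll check the shaft axis numerically.

```bash
cat > shaft.py <<'E'
import numpy as np,sys
from h import *
from plant import r
from scipy.spatial.transform import Rotation as R
c=r.capture("wrist");s=r.get_state();W=cloud(c).reshape(-1,3)
q=R.from_euler("xyz",s["eef_rot"],degrees=True).inv().apply(W-s["tcp_pos"])
m=(abs(q[:,1])<.02)&(q[:,2]>-.03)&(q[:,2]<0)&(q[:,0]>.02)&(q[:,0]<.14);q=q[m]
for x in(.03,.06,.09,.105,.122):
    k=q[abs(q[:,0]-x)<.006]
    if len(k)>4: print(x,"y",((np.percentile(k[:,1],2)+np.percentile(k[:,1],98))/2).round(4),"top",np.percentile(k[:,2],5).round(4),len(k))
print("xmax",q[:,0].max().round(4))
E
python3 shaft.py
```

```text
0.03 y 0.0007 top -0.0148 510
0.06 y 0.0005 top -0.0148 603
0.09 y 0.0005 top -0.0148 731
0.105 y 0.0005 top -0.015 750
0.122 y 0.0003 top -0.0116 187
xmax 0.1172
```

```bash
python3 drive.py '[[0.006,-0.001,-0.001,0,0,0],[0.012,-0.001,-0.001,0,0,0],[0.018,-0.001,-0.001,0,0,0],[0.024,-0.001,-0.001,0,0,0],[0.03,-0.001,-0.001,0,0,0],[0.036,-0.001,-0.001,0,0,0],[0.042,-0.001,-0.001,0,0,0],[0.048,-0.001,-0.001,0,0,0],[0.052,-0.001,-0.001,0,0,0],[0.056,-0.001,-0.001,0,0,0],[0.056,-0.001,-0.001,0,0,0]]'; python3 gs.py -.078 -.022 .042;python3 shaft.py
```

```text
time_s: 14.07
tcp_pos: [0.4758, 0.209, 0.0329]
eef_rot: [-179.9, 0.1, -84.9]
contact_force: [-1.1, 3.8, -1.9]
gripper_width: 0.0235
gripper_force: 50.0
target [ 4.793e-01  1.692e-01  3.270e-02 -8.490e+01] d [0.0399 0.     0.0001] rot [-0.08  0.11 -0.03]
now station x,y(tip),z axis [-0.0779, 0.0179, 0.0422] [-1.799e+02  1.000e-01 -8.490e+01] w 0.0235 F [-1.1  3.8 -1.9] t 14.1
0.03 y 0.0008 top -0.0146 507
0.06 y 0.0006 top -0.0147 616
0.09 y -0.0003 top -0.0297 2122
0.105 y -0.0001 top -0.0298 2995
xmax 0.1146
```

```bash
python3 drive.py '[[0.005,0,0,0,0,0],[0.01,0,0,0,0,0],[0.015,0,0,0,0,0],[0.02,0,0,0,0,0],[0.025,0,0,0,0,0],[0.03,0,0,0,0,0],[0.035,0,0,0,0,0],[0.041,0,0,0,0,0],[0.041,0,0,0,0,0],[0.041,0,0,0,0,0]]'; python3 gs.py -.078 .075 .042;python3 snap.py side d8
python3 - <<'E'
import cv2
cv2.imwrite("pics/d8c.png",cv2.resize(cv2.imread("pics/d8.png")[130:250,200:380],(720,480),interpolation=2))
E
```

```text
time_s: 14.95
tcp_pos: [0.4789, 0.1672, 0.0325]
eef_rot: [180.0, -0.0, -84.9]
contact_force: [-0.3, 1.3, -1.8]
gripper_width: 0.0234
gripper_force: 50.0
target [ 4.707e-01  2.658e-01  3.270e-02 -8.490e+01] d [-0.099  -0.0005 -0.0002] rot [ 0.01 -0.01 -0.04]
now station x,y(tip),z axis [-0.0785, -0.024, 0.0418] [180.   -0.  -84.9] w 0.0234 F [-0.3  1.3 -1.8] t 14.9
```

View pics/d8c.png

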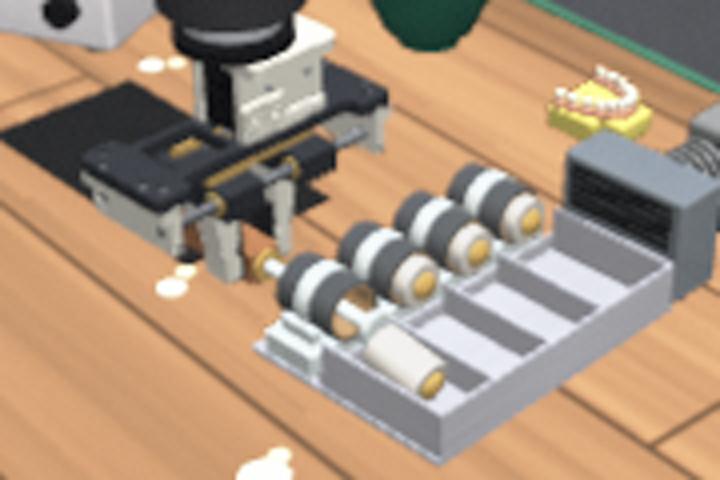

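Plug 1 is in its compartment. Now retract and shift to ring 2.

```bash
python3 drive.py '[[-0.01,0,0,0,0,0],[-0.03,0,0,0,0,0],[-0.06,0,0,0,0,0],[-0.09,0,0,0,0,0],[-0.1,0,0,0,0,0],[-0.1,-0.01,0,0,0,0],[-0.1,-0.04,0,0,0,0],[-0.1,-0.0525,0,0,0,0],[-0.1,-0.0525,0,0,0,0],[-0.1,-0.0525,0,0,0,0],[-0.1,-0.0525,0,0,0,0]]'; python3 gs.py -.026 .075 .042;python3 shaft.py
```

```text
time_s: 15.92
tcp_pos: [0.5217, 0.2713, 0.0321]
eef_rot: [179.9, -0.0, -84.9]
contact_force: [-0.2, 0.2, -1.3]
gripper_width: 0.0236
gripper_force: 50.0
target [ 5.224e-01  2.704e-01  3.270e-02 -8.490e+01] d [ 0.001  -0.0006 -0.0006] rot [ 0.06 -0.04 -0.04]
now station x,y(tip),z axis [-0.0266, 0.076, 0.0414] [179.9  -0.  -84.9] w 0.0236 F [-0.2  0.2 -1.3] t 15.9
0.03 y 0.0007 top -0.0146 504
0.06 y 0.0007 top -0.0145 632
0.09 y 0.001 top -0.0146 721
0.105 y 0.0008 top -0.0146 738
0.122 y 0.0009 top -0.012 203
xmax 0.1171
```

```bash
python3 drive.py '[[0.01,0,-0.0005,0,0,0],[0.02,0,-0.0005,0,0,0],[0.03,0,-0.0005,0,0,0],[0.036,0,-0.0005,0,0,0],[0.042,0,-0.0005,0,0,0],[0.048,0,-0.0005,0,0,0],[0.054,0,-0.0005,0,0,0],[0.059,0,-0.0005,0,0,0],[0.059,0,-0.0005,0,0,0]]'; python3 gs.py -.026 -.022 .042;python3 shaft.py
python3 drive.py '[[0.005,0,0,0,0,0],[0.01,0,0,0,0,0],[0.015,0,0,0,0,0],[0.02,0,0,0,0,0],[0.025,0,0,0,0,0],[0.03,0,0,0,0,0],[0.035,0,0,0,0,0],[0.04,0,0,0,0,0],[0.04,0,0,0,0,0],[0.04,0,0,0,0,0]]'; python3 gs.py -.026 -.022 .042;python3 shaft.py
```

```text
time_s: 16.72
tcp_pos: [0.5279, 0.2133, 0.0334]
eef_rot: [-179.9, 0.1, -84.9]
contact_force: [-0.6, 2.5, -1.6]
gripper_width: 0.0235
gripper_force: 50.0
target [ 5.311e-01  1.738e-01  3.270e-02 -8.490e+01] d [0.0397 0.0004 0.0006] rot [-0.06  0.09 -0.04]
now station x,y(tip),z axis [-0.0256, 0.0177, 0.0427] [-1.799e+02  1.000e-01 -8.490e+01] w 0.0235 F [-0.6  2.5 -1.6] t 16.7
0.03 y 0.0008 top -0.0147 507
0.06 y 0.001 top -0.0147 605
0.09 y -0.0001 top -0.0295 2269
0.105 y -0.0 top -0.0297 3250
xmax 0.1148
time_s: 17.6
tcp_pos: [0.5312, 0.1729, 0.033]
eef_rot: [180.0, -0.0, -84.9]
contact_force: [-0.6, -0.4, -1.4]
gripper_width: 0.0235
gripper_force: 50.0
target [ 5.311e-01  1.738e-01  3.270e-02 -8.490e+01] d [-0.0009  0.      0.0003] rot [ 0.01 -0.01 -0.04]
now station x,y(tip),z axis [-0.026, -0.0229, 0.0423] [180.   -0.  -84.9] w 0.0235 F [-0.6 -0.4 -1.4] t 17.6
0.03 y 0.0009 top -0.0147 507
0.06 y -0.0001 top -0.0297 2587
0.09 y -0.0003 top -0.0297 3043
0.105 y -0.0007 top -0.0265 620
0.122 y 0.001 top -0.0126 225
xmax 0.1174
```

Ring 2 pushed. On to ring 3.

```bash
python3 drive.py '[[-0.01,0,0,0,0,0],[-0.03,0,0,0,0,0],[-0.06,0,0,0,0,0],[-0.09,0,0,0,0,0],[-0.1,0,0,0,0,0],[-0.1,-0.01,0,0,0,0],[-0.1,-0.04,0,0,0,0],[-0.1,-0.052,0,0,0,0],[-0.1,-0.052,0,0,0,0],[-0.1,-0.052,0,0,0,0],[-0.1,-0.052,0,0,0,0]]'; python3 gs.py .026 .075 .042;python3 shaft.py
python3 snap.py side d9
python3 - <<'E'
import numpy as np
from h import *
c=np.load("d9.npz");W=cloud(c).reshape(-1,3)
d=W[:,:2]-[.5659,.076];a=np.radians(5.1);L=np.c_[d[:,0]*np.cos(a)+d[:,1]*np.sin(a),-d[:,0]*np.sin(a)+d[:,1]*np.cos(a),W[:,2]]
col=c["frame"].reshape(-1,3).astype(int)
for x in(-.078,-.026,.026,.078):
    m=(abs(L[:,0]-x)<.022)&(L[:,1]>-.1)&(L[:,1]<-.008)&(L[:,2]>.02);p=L[m]
    if len(p)>20: print(x,len(p),p.min(0).round(3),p.max(0).round(3),np.percentile(p[:,1],[3,97]).round(3))
E
```

```text
time_s: 18.57
tcp_pos: [0.5735, 0.277, 0.0326]
eef_rot: [179.9, -0.0, -84.9]
contact_force: [-0.1, -0.4, -1.9]
gripper_width: 0.0237
gripper_force: 50.0
target [ 5.742e-01  2.750e-01  3.270e-02 -8.490e+01] d [ 0.002  -0.0006 -0.0001] rot [ 0.06 -0.03 -0.03]
now station x,y(tip),z axis [0.0254, 0.077, 0.0419] [179.9  -0.  -84.9] w 0.0237 F [-0.1 -0.4 -1.9] t 18.6
0.03 y 0.0007 top -0.0144 503
0.06 y 0.0007 top -0.0145 625
0.09 y 0.001 top -0.0144 723
0.105 y 0.0008 top -0.0144 740
0.122 y 0.0009 top -0.0118 203
xmax 0.117
-0.078 205 [-0.094 -0.096  0.021] [-0.056 -0.018  0.041] [-0.066 -0.02 ]
-0.026 208 [-0.047 -0.067  0.02 ] [-0.004 -0.011  0.041] [-0.065 -0.019]
0.026 40 [ 0.01  -0.044  0.023] [ 0.048 -0.008  0.061] [-0.015 -0.008]
0.078 41 [ 0.061 -0.015  0.031] [ 0.091 -0.008  0.061] [-0.015 -0.008]
```

```bash
python3 drive.py '[[0.01,-0.0005,0,0,0,0],[0.02,-0.0005,0,0,0,0],[0.03,-0.0005,0,0,0,0],[0.036,-0.0005,0,0,0,0],[0.042,-0.0005,0,0,0,0],[0.048,-0.0005,0,0,0,0],[0.054,-0.0005,0,0,0,0],[0.06,-0.0005,0,0,0,0],[0.06,-0.0005,0,0,0,0]]'; python3 gs.py .026 -.022 .042;python3 shaft.py
python3 drive.py '[[0.005,0,0,0,0,0],[0.01,0,0,0,0,0],[0.015,0,0,0,0,0],[0.02,0,0,0,0,0],[0.025,0,0,0,0,0],[0.03,0,0,0,0,0],[0.035,0,0,0,0,0],[0.04,0,0,0,0,0],[0.04,0,0,0,0,0],[0.04,0,0,0,0,0]]'; python3 gs.py .026 -.022 .042
```

```text
time_s: 19.42
tcp_pos: [0.5802, 0.2179, 0.0334]
eef_rot: [-179.9, 0.1, -84.9]
contact_force: [-0.3, 2.0, -0.9]
gripper_width: 0.0234
gripper_force: 50.0
target [ 5.829e-01  1.784e-01  3.270e-02 -8.490e+01] d [0.0396 0.0008 0.0006] rot [-0.06  0.08 -0.04]
now station x,y(tip),z axis [0.0268, 0.0176, 0.0427] [-1.799e+02  1.000e-01 -8.490e+01] w 0.0234 F [-0.3  2.  -0.9] t 19.4
0.03 y 0.0008 top -0.0147 509
0.06 y 0.0009 top -0.0146 613
0.09 y 0.0002 top -0.0295 2307
0.105 y 0.0002 top -0.0297 3288
xmax 0.115
time_s: 20.3
tcp_pos: [0.5835, 0.1775, 0.033]
eef_rot: [180.0, -0.0, -84.9]
contact_force: [-1.1, 1.1, -1.1]
gripper_width: 0.0236
gripper_force: 50.0
target [ 5.829e-01  1.784e-01  3.270e-02 -8.490e+01] d [-0.0009  0.0005  0.0003] rot [ 0.01 -0.01 -0.04]
now station x,y(tip),z axis [0.0265, -0.0229, 0.0423] [180.   -0.  -84.9] w 0.0236 F [-1.1  1.1 -1.1] t 20.3
```

```bash
python3 shaft.py; python3 drive.py '[[-0.01,0,0,0,0,0],[-0.03,0,0,0,0,0],[-0.06,0,0,0,0,0],[-0.09,0,0,0,0,0],[-0.1,0,0,0,0,0],[-0.1,-0.01,0,0,0,0],[-0.1,-0.04,0,0,0,0],[-0.1,-0.052,0,0,0,0],[-0.1,-0.052,0,0,0,0],[-0.1,-0.052,0,0,0,0],[-0.1,-0.052,0,0,0,0]]'; python3 gs.py .078 .075 .042;python3 shaft.py
```

```text
0.03 y 0.0009 top -0.0147 506
0.06 y 0.0001 top -0.0297 2580
0.09 y -0.0 top -0.0297 3046
0.105 y -0.0007 top -0.0227 605
0.122 y 0.001 top -0.0123 225
xmax 0.1176
time_s: 21.27
tcp_pos: [0.6258, 0.2818, 0.0326]
eef_rot: [179.9, -0.0, -84.9]
contact_force: [-0.3, 0.3, -0.9]
gripper_width: 0.0235
gripper_force: 50.0
target [ 6.260e-01  2.797e-01  3.270e-02 -8.490e+01] d [ 0.0021 -0.0001 -0.0001] rot [ 0.06 -0.03 -0.03]
now station x,y(tip),z axis [0.0779, 0.0771, 0.0419] [179.9  -0.  -84.9] w 0.0235 F [-0.3  0.3 -0.9] t 21.3
0.03 y 0.0007 top -0.0146 503
0.06 y 0.0007 top -0.0145 625
0.09 y 0.0009 top -0.0143 721
0.105 y 0.0007 top -0.0144 743
0.122 y 0.0009 top -0.0118 212
xmax 0.117
```

```bash
python3 drive.py '[[0.01,0,0,0,0,0],[0.02,0,0,0,0,0],[0.03,0,0,0,0,0],[0.036,0,0,0,0,0],[0.042,0,0,0,0,0],[0.048,0,0,0,0,0],[0.054,0,0,0,0,0],[0.06,0,0,0,0,0],[0.06,0,0,0,0,0]]'; python3 gs.py .078 -.022 .042;python3 shaft.py
python3 drive.py '[[0.005,0,0,0,0,0],[0.01,0,0,0,0,0],[0.015,0,0,0,0,0],[0.02,0,0,0,0,0],[0.025,0,0,0,0,0],[0.03,0,0,0,0,0],[0.035,0,0,0,0,0],[0.04,0,0,0,0,0],[0.04,0,0,0,0,0],[0.04,0,0,0,0,0]]'; python3 gs.py .078 -.022 .042
```

```text
time_s: 22.07
tcp_pos: [0.632, 0.2225, 0.0334]
eef_rot: [-179.9, 0.1, -84.9]
contact_force: [-0.5, 1.9, -0.6]
gripper_width: 0.0236
gripper_force: 50.0
target [ 6.347e-01  1.830e-01  3.270e-02 -8.490e+01] d [0.0396 0.0008 0.0007] rot [-0.06  0.08 -0.04]
now station x,y(tip),z axis [0.0788, 0.0176, 0.0427] [-1.799e+02  1.000e-01 -8.490e+01] w 0.0236 F [-0.5  1.9 -0.6] t 22.1
0.03 y 0.0008 top -0.0147 514
0.06 y 0.001 top -0.0146 614
0.09 y 0.0002 top -0.0295 2303
0.105 y 0.0001 top -0.0297 3300
xmax 0.1149
time_s: 22.95
tcp_pos: [0.6353, 0.1821, 0.033]
eef_rot: [180.0, -0.0, -84.9]
contact_force: [0.7, -0.5, -1.0]
gripper_width: 0.0235
gripper_force: 50.0
target [ 6.347e-01  1.830e-01  3.270e-02 -8.490e+01] d [-0.001   0.0005  0.0003] rot [ 0.01 -0.01 -0.04]
now station x,y(tip),z axis [0.0785, -0.023, 0.0423] [180.   -0.  -84.9] w 0.0235 F [ 0.7 -0.5 -1. ] t 22.9
```

```bash
python3 drive.py '[[-0.01,0,0,0,0,0],[-0.03,0,0,0,0,0],[-0.06,0,0,0,0,0],[-0.09,0,0,0,0,0],[-0.1,0,0,0,0,0],[-0.1,0,-0.02,0,0,0],[-0.1,0,-0.05,0,0,0],[-0.1,0,-0.06,0,0,0],[-0.1,0,-0.06,0,0,0]]';python3 shaft.py; python3 go.py 0.515 0.345 0.08 -90; python3 snap.py side d10
python3 - <<'E'
import cv2
cv2.imwrite("pics/d10c.png",cv2.resize(cv2.imread("pics/d10.png")[130:250,200:380],(720,480),interpolation=2))
E
```

```text
time_s: 23.7
tcp_pos: [0.6281, 0.2843, 0.0968]
eef_rot: [-179.7, 0.2, -84.8]
contact_force: [0.1, -0.1, -1.6]
gripper_width: 0.0233
gripper_force: 50.0
0.03 y -0.0003 top -0.0166 517
0.06 y -0.0003 top -0.0167 625
0.09 y -0.0001 top -0.0166 716
0.105 y -0.0003 top -0.0165 735
0.122 y -0.0004 top -0.0121 23
xmax 0.1164
d [-0.0713  0.1061  0.0146] rot [-0.16  0.11  5.13] rows 4.0
[0.627  0.2835 0.0948] [-1.798e+02  1.000e-01 -8.490e+01] [ 41.  27.  -7.   0. -56. -35.] 23.8
```

View pics/d10c.png

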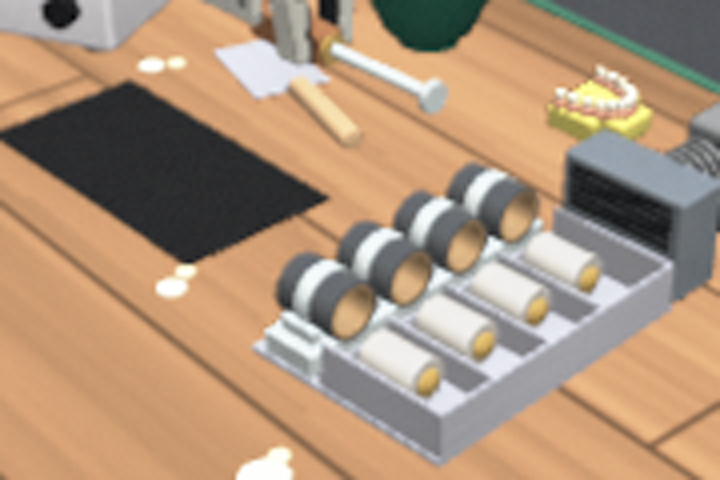

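All four plugs lie in the tray and the rings are empty. Next I'll lay the rod at the middle of the mat.

```bash
python3 go.py 0.532 0.37 0.06 -90
```

```text
d [-0.0953  0.086   0.0333] rot [-0.03  0.05  5.11] rows 4.0
[0.6262 0.2828 0.0932] [-180.     0.   -84.9] [ 41.  27.  -7.  -0. -56. -35.] 23.8
```

```bash
python3 drive.py '[[-0.025,0.022,0,0,0,2],[-0.05,0.045,0,0,0,4],[-0.075,0.067,0.01,0,0,5.1],[-0.095,0.086,0.03,0,0,5.1],[-0.095,0.086,0.033,0,0,5.1],[-0.095,0.086,0.033,0,0,5.1],[-0.095,0.086,0.033,0,0,5.1]]'; python3 shaft.py; python3 go.py 0.532 0.37 0.0055 -90
```

```text
time_s: 24.38
tcp_pos: [0.5318, 0.3688, 0.059]
eef_rot: [179.9, -0.1, -90.0]
contact_force: [0.0, 0.6, -1.0]
gripper_width: 0.0236
gripper_force: 50.0
0.03 y 0.0014 top -0.014 508
0.06 y 0.0014 top -0.0141 631
0.09 y 0.0016 top -0.0141 727
0.105 y 0.0014 top -0.0143 736
0.122 y 0.0014 top -0.0111 207
xmax 0.117
d [-0.0013  0.0005  0.0541] rot [ 0.02 -0.04 -0.01] rows 2.0
[0.5326 0.3688 0.0596] [180.  -0. -90.] [ 52.  26. -14.   0. -50. -52.] 24.4
```

```bash
python3 drive.py '[[0,0,0.02,0,0,0],[0,0,0.036,0,0,0],[0,0,0.046,0,0,0],[0,0,0.051,0,0,0],[0,0,0.054,0,0,0],[0,0,0.0545,0,0,0],[0,0,0.0545,0,0,0]]'; python3 drive.py '[[0,0,0,0,0,0],[0,0,0,0,0,0],[0,0,0,0,0,0],[0,0,0,0,0,0],[0,0,-0.02,0,0,0],[0,0,-0.05,0,0,0],[0,0,-0.09,0,0,0],[0,0,-0.13,0,0,0],[0,0,-0.17,0,0,0],[0,0,-0.21,0,0,0],[0,0,-0.25,0,0,0],[0,0,-0.25,0,0,0]]' 0.06; python3 snap.py wrist w11; python3 rod2.py w11 .48 .57 .19 .45;python3 go.py 0.43 -0.276 0.25 -45
```

```text
time_s: 25.02
tcp_pos: [0.5328, 0.3694, 0.0061]
eef_rot: [-180.0, 0.0, -90.0]
contact_force: [0.5, -0.2, -0.4]
gripper_width: 0.0236
gripper_force: 50.0
time_s: 26.02
tcp_pos: [0.5353, 0.3712, 0.266]
eef_rot: [-179.4, 0.5, -89.9]
contact_force: [1.0, 0.1, 1.3]
gripper_width: 0.0601
gripper_force: 0.0
z p90 0.026730634480286924
y range [0.2474 0.4256]
disc/handle split
handle (array([531.3, 387.9]), array([79.4, 22.8]), 89.79) 1116
disc (array([530.9, 250.2]), array([13.6,  5.5]), 0.28) 68
d [0.6468 0.1044 0.0064] rot [ -0.55   0.22 -44.97] rows 16.0
[0.534  0.3708 0.2617] [-179.6    0.4  -90. ] [ 52.  17.  -0.   0. -72. -52.] 26.1
```

The rod lies flat on the mat at (531, 371) mm. Back to the knob.

```bash
python3 drive.py '[[0.035,0.005,0,0,0,-2],[0.07,0.011,0,0,0,-4.5],[0.105,0.017,0,0,0,-7],[0.14,0.022,0,0,0,-9.5],[0.175,0.028,0,0,0,-12],[0.21,0.034,0,0,0,-14.5],[0.245,0.04,0,0,0,-17],[0.28,0.045,0,0,0,-19.5],[0.315,0.05,0,0,0,-22],[0.35,0.056,0,0,0,-24.5],[0.385,0.062,0,0,0,-27],[0.42,0.068,0,0,0,-29]]'; python3 go.py 0.43 -0.276 0.22 -45
```

```text
time_s: 27.07
tcp_pos: [0.4632, -0.0523, 0.2553]
eef_rot: [-180.0, 0.0, -60.8]
contact_force: [0.8, -0.3, -0.9]
gripper_width: 0.0601
gripper_force: 0.0
d [0.1792 0.138  0.0352] rot [-0.000e+00  1.000e-02 -1.584e+01] rows 6.0
[ 0.4632 -0.0523  0.2553] [-180.     0.   -60.8] [ 18.  -1. -22.  -0. -69.  11.] 27.1
```

```bash
python3 drive.py '[[0.03,0.023,0.005,0,0,-3],[0.06,0.046,0.01,0,0,-6],[0.09,0.069,0.016,0,0,-9],[0.12,0.092,0.022,0,0,-12],[0.15,0.115,0.03,0,0,-15],[0.173,0.137,0.035,0,0,-15.8],[0.173,0.137,0.035,0,0,-15.8],[0.173,0.137,0.035,0,0,-15.8],[0.173,0.137,0.035,0,0,-15.8]]'; python3 snap.py wrist w12; python3 - <<'E'
import numpy as np
from h import *
c=np.load("w12.npz");W=cloud(c).reshape(-1,3);col=c["frame"].reshape(-1,3).astype(int)
m=(abs(W[:,0]-.43)<.05)&(abs(W[:,1]+.28)<.05)&(W[:,2]>.04)&(W[:,2]<.065)&(col.sum(1)<150);p=W[m];print("knob",rect(p),len(p))
E
python3 go.py 0.429 -0.2755 0.028 -44.7
```

```text
time_s: 27.82
tcp_pos: [0.428, -0.2685, 0.2202]
eef_rot: [180.0, 0.0, -45.3]
contact_force: [-0.8, -0.0, 0.3]
gripper_width: 0.0596
gripper_force: 0.0
knob (array([ 428.5, -275.6]), array([27. , 19.6]), 45.97) 506
d [0.0058 0.0048 0.1925] rot [-0.01  0.   -0.5 ] rows 5.0
[ 0.4283 -0.268   0.2205] [-180.     0.   -45.2] [-10.   5. -21.  -0. -64.  55.] 27.9
```

```bash
python3 drive.py '[[0.0055,0.0045,0.04,0,0,0],[0.0055,0.0045,0.08,0,0,0],[0.0055,0.0045,0.12,0,0,0],[0.0055,0.0045,0.155,0,0,0],[0.0055,0.0045,0.18,0,0,0],[0.0055,0.0045,0.19,0,0,0],[0.0055,0.0045,0.192,0,0,0],[0.0055,0.0045,0.192,0,0,0]]' 0.05; python3 go.py 0.429 -0.2755 0.028 -44.7
python3 drive.py '[[0,0,0,0,0,0],[0,0,0,0,0,0],[0,0,0,0,0,0],[0,0,0,0,0,0],[0,0,0,0,0,0]]' 0 50;python3 go.py 0.429 -0.2755 0.028 -44.7
```

```text
time_s: 28.53
tcp_pos: [0.4298, -0.2751, 0.029]
eef_rot: [180.0, -0.0, -45.1]
contact_force: [0.8, -0.1, 0.8]
gripper_width: 0.0499
gripper_force: 0.0
d [-0.0003  0.0009  0.001 ] rot [ 0.01 -0.01 -0.4 ] rows 1.0
[ 0.4298 -0.2751  0.029 ] [180.   -0.  -45.1] [-11.  18. -34.   0. -38.  55.] 28.5
time_s: 28.95
tcp_pos: [0.4296, -0.2758, 0.0295]
eef_rot: [-179.9, -0.1, -45.2]
contact_force: [-0.8, 2.0, 6.1]
gripper_width: 0.0265
gripper_force: 50.0
d [-0.0006  0.0002  0.0015] rot [-0.05 -0.09 -0.49] rows 1.0
[ 0.4296 -0.2758  0.0295] [-1.799e+02 -1.000e-01 -4.520e+01] [-11.  18. -34.   0. -38.  55.] 28.9
```

```bash
python3 drive.py '[[0.004,0,0,0,0,0],[0.008,0,0,0,0,0],[0.012,0,0,0,0,0],[0.016,0,0,0,0,0],[0.02,0,0,0,0,0],[0.0225,0,0,0,0,0],[0.0225,0,0,0,0,0],[0.0225,0,0,0,0,0]]'
python3 drive.py '[[0,0,0,0,0,0],[0,0,0,0,0,0],[0,0,0,0,0,0],[0,0,0,0,0,0],[0,0,-0.03,0,0,0],[0,0,-0.07,0,0,0],[0,0,-0.11,0,0,0],[0,0,-0.15,0,0,0],[0,0,-0.19,0,0,0],[0,0,-0.22,0,0,0],[0,0,-0.22,0,0,0],[0,0,-0.22,0,0,0]]' 0.06
python3 snap.py wrist w13; python3 - <<'E'
import numpy as np
from h import *
c=np.load("w13.npz");W=cloud(c).reshape(-1,3);col=c["frame"].reshape(-1,3).astype(int)
m=(abs(W[:,0]-.44)<.05)&(abs(W[:,1]+.285)<.05)&(W[:,2]>.04)&(W[:,2]<.065)&(col.sum(1)<150);p=W[m];print("knob",rect(p),len(p))
p=W[(abs(W[:,0]-.555)<.06)&(abs(W[:,1]+.358)<.06)&(W[:,2]>.111)&(W[:,2]<.13)];print(" isobar",rect(p),len(p))
E
python3 go.py 0.555 -0.358 0.2 -105
```

```text
time_s: 29.62
tcp_pos: [0.4439, -0.2901, 0.0293]
eef_rot: [-180.0, 0.1, -45.2]
contact_force: [-3.7, 14.9, 18.0]
gripper_width: 0.0262
gripper_force: 50.0
time_s: 30.62
tcp_pos: [0.4456, -0.2919, 0.2505]
eef_rot: [-179.9, -0.2, -45.2]
contact_force: [-0.1, 0.4, -0.8]
gripper_width: 0.06
gripper_force: 0.0
knob (array([ 442.8, -290.1]), array([25.9, 19.1]), 45.42) 423
 isobar (array([ 555.1, -358. ]), array([58.1, 14.7]), 74.44) 1284
d [ 0.1249 -0.0315  0.0487] rot [-5.000e-02  1.000e-02  5.977e+01] rows 9.0
[ 0.4446 -0.2915  0.2487] [-180.    -0.   -45.2] [-12.   6. -15.  -0. -68.  57.] 30.7
```

The knob is home at its starting position and the isolator is still on. Now the isolator.

```bash
python3 drive.py '[[0.015,-0.004,0.005,0,0,6.5],[0.03,-0.008,0.01,0,0,13],[0.045,-0.012,0.015,0,0,20],[0.06,-0.016,0.02,0,0,26.5],[0.075,-0.02,0.03,0,0,33],[0.09,-0.024,0.035,0,0,40],[0.105,-0.028,0.04,0,0,46.5],[0.12,-0.031,0.045,0,0,53],[0.125,-0.0315,0.049,0,0,59.5],[0.125,-0.0315,0.049,0,0,59.5],[0.125,-0.0315,0.049,0,0,59.5],[0.125,-0.0315,0.049,0,0,59.5]]' 0.06; python3 go.py 0.555 -0.358 0.094 -105.5
```

```text
time_s: 31.67
tcp_pos: [0.5545, -0.3578, 0.1987]
eef_rot: [179.9, 0.0, -104.5]
contact_force: [-0.5, -0.1, 0.7]
gripper_width: 0.06
gripper_force: 0.0
d [ 1.000e-04 -7.000e-04  1.047e-01] rot [0.1  0.01 1.  ] rows 3.0
[ 0.5545 -0.3578  0.1987] [ 179.9    0.  -104.5] [-16.  20.  -4.  -0. -66.   1.] 31.7
```

```bash
python3 drive.py '[[0,0,0.035,0,0,1],[0,0,0.07,0,0,1],[0,0,0.095,0,0,1],[0,0,0.104,0,0,1],[0,0,0.104,0,0,1]]' 0.06
python3 drive.py '[[0,0,0,0,0,0],[0,0,0,0,0,0],[0,0,0,0,0,0],[0,0,0,0,0,0],[0,0,0,0,0,0],[0,0,0,0,0,0],[0,0,0,0,0,0],[0,0,0,0,0,0],[0,0,0,0,0,0]]' 0 60
```

```text
time_s: 32.08
tcp_pos: [0.5536, -0.3573, 0.0935]
eef_rot: [179.8, 0.0, -105.6]
contact_force: [0.9, -0.3, -0.7]
gripper_width: 0.0604
gripper_force: 0.0
time_s: 32.83
tcp_pos: [0.5555, -0.3582, 0.0958]
eef_rot: [-180.0, -0.0, -105.7]
contact_force: [0.3, 0.5, 1.6]
gripper_width: 0.0134
gripper_force: 59.9
```

```bash
python3 drive.py '[[0,0,0,0,0,-6],[0,0,0,0,0,-12],[0,0,0,0,0,-18],[0,0,0,0,0,-24],[0,0,0,0,0,-30],[0,0,0,0,0,-36],[0,0,0,0,0,-42],[0,0,0,0,0,-48],[0,0,0,0,0,-54],[0,0,0,0,0,-60],[0,0,0,0,0,-62],[0,0,0,0,0,-62]]'
python3 drive.py '[[0,0,0,0,0,0],[0,0,0,0,0,0],[0,0,0,0,0,0],[0,0,0,0,0,0],[0,0,-0.03,0,0,0],[0,0,-0.07,0,0,0],[-0.02,0,-0.11,0,0,0],[-0.04,0,-0.14,0,0,0],[-0.04,0,-0.15,0,0,0],[-0.04,0,-0.15,0,0,0],[-0.04,0,-0.15,0,0,0]]' 0.06
python3 snap.py wrist w14; python3 snap.py side d14; python3 snap.py scene s14; python3 - <<'E'
import numpy as np,cv2
from h import *
c=np.load("w14.npz");W=cloud(c).reshape(-1,3);col=c["frame"].reshape(-1,3).astype(int)
m=(abs(W[:,0]-.44)<.05)&(abs(W[:,1]+.285)<.05)&(W[:,2]>.04)&(W[:,2]<.065)&(col.sum(1)<150);p=W[m];print("knob",rect(p),len(p))
p=W[(abs(W[:,0]-.555)<.06)&(abs(W[:,1]+.358)<.06)&(W[:,2]>.111)&(W[:,2]<.13)];print(" isobar",rect(p),len(p))
o=np.vstack([cv2.imread("pics/d14.png")[100:400],cv2.imread("pics/s14.png")[100:400]]);cv2.imwrite("pics/m14.png",o)
E
```

```text
time_s: 33.83
tcp_pos: [0.5562, -0.358, 0.0958]
eef_rot: [-179.9, -0.1, -43.6]
contact_force: [3.4, 0.6, 0.2]
gripper_width: 0.0138
gripper_force: 60.2
time_s: 34.75
tcp_pos: [0.5263, -0.3303, 0.2466]
eef_rot: [-179.9, -0.1, -43.7]
contact_force: [1.1, -0.5, -1.1]
gripper_width: 0.06
gripper_force: 0.0
knob (array([ 443.2, -290.3]), array([26.1, 20.9]), 47.6) 385
 isobar (array([ 554.8, -358.1]), array([14. , 57.7]), 45.85) 1073
```

View pics/m14.png

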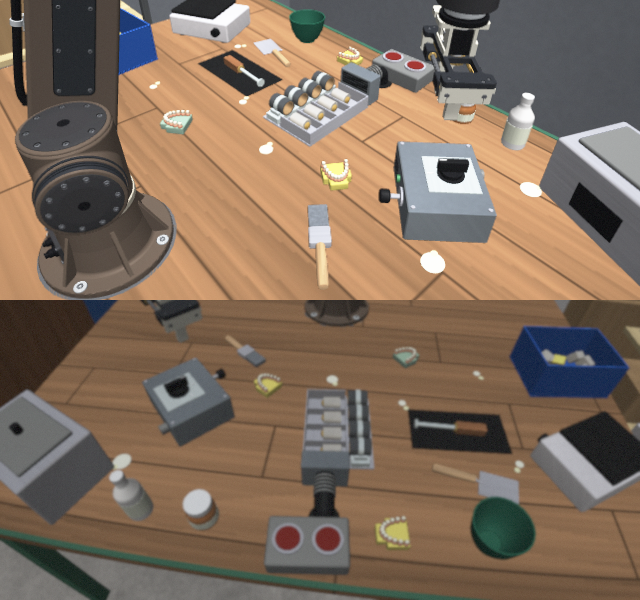

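The final views show the rod on the mat, four plugs in the tray, the knob in, the isolator bar back at off and the model undisturbed. I'll hand in.

```bash
python3 drive.py '[[0,0,0,0,0,0],[0,0,0,0,0,0],[0,0,0,0,0,0],[0,0,0,0,0,0]]'; python3 -c "
from plant import r
print(r.close_job())"
```

```text
time_s: 35.23
tcp_pos: [0.5263, -0.3305, 0.245]
eef_rot: [180.0, 0.0, -43.7]
contact_force: [-0.8, 0.2, 0.2]
gripper_width: 0.0602
gripper_force: 0.0
the job is handed in; nothing more can be done
None
```

I handed the job in at 35 s; the hand-in returned no verdict, but the last images show all four plugs in the tray, the rod on its mat, the knob home, the isolator off and the yellow model undisturbed.

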